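# Pack the jigsaw pieces, close and clamp the box, stack the tins on it

## Task

Put every loose jigsaw piece into the open chrome box, shut its lid fully and swing the clamp right down over the lid's front edge. Then stack all the closed puzzle tins, in any order, lying flat as one square column on the lid's dark panel, each tin centred on the panel and in line with it, leaving the pink toy and the coaster where they are.

Things in the scene. Friction and masses are not known exactly. Their poses are not given: they have to be found in the camera images.
- chest: chrome storage box fixed to the table, open at the top under its hinged lid. Outside 130 (x) x 180 (y) x 65 mm high, walls and floor 4 mm. Origin: centre of the underside; its front looks to -x, the lid's hinge runs along the rim of its far (+x) side. On the front, at y = +62 mm, a bracket 30 mm wide juts out 34 mm and carries the clamp
- lid (a joint): lid hinge angle, rad: 0 = shut flat on the rim, 1.57 = upright, up to 1.95 = leaning back. The lid is a flat chrome plate 132 x 180 x 8 mm; the stiff hinge stays where it is left, about 1 to 2 N at the edge moves it
- lid_hinge (a point): middle of the lid's hinge line, at x = +65, z = 65 mm of the chest; the axis runs along the chest's y. Turns with the lid: its x axis points from the front edge to the hinge, its z axis out of the lid's outer face
- lid_edge (a point): middle of the lid's front (free) edge, 132 mm from the hinge, at half thickness
- lid_panel (a point): centre of the dark basalt-grey panel, 64 (x) x 90 (y) mm, inlaid flush in the lid's outer face: 57 mm from the hinge, at the outer surface (73 mm above the table when shut). z out of the outer face
- clamp (a joint): hold-down clamp angle, rad: 0 = lying down flat over the lid's front edge, 1.57 = upright, up to 2.3 = thrown back towards the robot (open). Stiff: it stays where it is left, about 1 N at the tip moves it
- clamp_hinge (a point): pivot of the clamp, at x = -86, y = +62, z = 79.5 mm of the chest; the axis runs along the chest's y
- clamp_tip (a point): free end of the clamp arm, 50 mm from the pivot; the arm is a steel bar 52 x 14 x 9 mm
- piece0: chunky plywood jigsaw piece, a block 36 (x) x 30 (y) x 22 mm high with a round tab 13 mm wide standing out 10.5 mm at +x; grasp it across y, where it is 30 mm wide. Origin: centre of the block's underside, z up. May be absent (None)
- piece1: chunky plywood jigsaw piece, a block 36 (x) x 30 (y) x 22 mm high with a round tab 13 mm wide standing out 10.5 mm at both +x and -x; grasp it across y, where it is 30 mm wide. Origin: centre of the block's underside, z up. May be absent (None)
- piece2: chunky plywood jigsaw piece, a block 36 (x) x 30 (y) x 22 mm high with a round tab 13 mm wide standing out 10.5 mm at -x; grasp it across y, where it is 30 mm wide. Origin: centre of the block's underside, z up. May be absent (None)
- piece3: chunky plywood jigsaw piece, a block 36 (x) x 30 (y) x 22 mm high with a round tab 13 mm wide standing out 10.5 mm at both +x and -x; grasp it across y, where it is 30 mm wide. Origin: centre of the block's underside, z up. May be absent (None)
- tin0: closed flat-topped aluminium puzzle tin, 64 (x) x 90 (y) x 28 mm high, 160 g; origin: centre of the underside, z up. All tins are alike. May be absent (None)
- tin1: closed flat-topped aluminium puzzle tin, 64 (x) x 90 (y) x 28 mm high, 160 g; origin: centre of the underside, z up. All tins are alike. May be absent (None)
- tin2: closed flat-topped aluminium puzzle tin, 64 (x) x 90 (y) x 28 mm high, 160 g; origin: centre of the underside, z up. All tins are alike. May be absent (None)
- toy: pink silicone suction toy, 56 mm wide, 63 mm high; origin: centre of the underside. A bystander
- coaster: basalt-grey tile coaster lying flat, 100 x 100 x 8 mm; origin: centre of the underside. A bystander

How it is judged:
By the outcome, as a careful person would: the job done as asked, in the order asked, and still so for the second after the job is handed in, with the robot touching nothing.
Of piece0, piece1, piece2, piece3 only 2 to 4 are there at a start; the rules pass over those that are not, and their reading is None.
Of tin0, tin1, tin2 only 2 to 3 are there at a start; the rules pass over those that are not, and their reading is None.
At some moment in a run one of piece0, piece1, piece2, piece3 may be knocked a few centimetres aside while the robot is not near it.
Once in a run the grip may slacken for a moment while it holds something.
It also fails if it takes over 210 s, if anything falls off the work surface, if the arm or the gripper's body presses on something with over 40 N, if the wrist force passes 120 N, or if a joint passes its speed limit or range.

## Robot

A 7-joint arm with a two-finger parallel gripper is mounted at the origin on the work surface. World frame = base frame: x ahead of the robot, y to its left, z up, the work surface at z = 0. Lengths are in m, angles in degrees, forces in N, time in s.
With the tool pointing down it reaches from about 0.425 to 0.825 m from the base axis. Payload 3.6 kg.
Tool frame: the origin (TCP) lies at the very end of the fingers, on their centre line; the grasp point (between the pads) lies 19 mm behind it; z points along the fingers, y is the line along which they close (so a half turn about z gives the same grasp; the last joint's range is limited). The gripper opens to 93 mm and grips with 3 to 60 N. Pads are 15 mm wide; open, the fingers measure 128 mm over their backs; the gripper's body (75 mm by 188 mm) begins 65 mm behind the grasp point.
Start: joints at [-67.179, 35.231, -0.722, 81.555, 0.464, 63.22, -2.315], TCP at [0.268, 0.592, 0.195] pointing down, gripper open.
Joint ranges: [-178.69, 178.69], [-17.37, 117.87], [-77.05, 75.6], [15.02, 138.74], [-78.02, 258.01], [0.78, 113.62], [-162.83, 162.83]. Speed limits (degrees/s): [159.86, 159.86, 180, 180, 180, 180, 180].

## Interface

Orientations are given as a 3x3 rotation matrix whose columns are the frame's x, y, z axes.
In Python, from plant import robot gives the robot as it stands. The module is installed in compiled form; this text tells all that it offers.
- The arm moves only by the tool play_rows, never from a script. Its argument "series" is a list that holds one entry, the list of rows, each a list of 6 numbers: the shift along the world's x, y, z scaled (see below), then the turn, a rotation vector about the world's x, y, z scaled (see below). In form: [[[x, y, z, rx, ry, rz], ...]]. A call has 1 to 5 rows; each row shifts and turns the commanded pose from where the row before left it; what a row does not reach is not made up. The controller multiplies each number of a shift by 40 mm and each number of a turn by 6 degrees. A row lasts 1/12 s, in which the tool goes at most 41.7 mm and 7.16 degrees, less where a joint would pass 70% of its speed; a pose out of reach is approached as far as the arm can. A call with a number of a shift or a turn outside -1 to 1 is refused whole. A call with a gripper value outside its range is refused whole. "fingers" is the opening, from 0 (shut) to 1 (fully open), set as the call begins (left out, the last holds). The fingers move at their own pace and stop on an object; "squeeze" is the grip in N (left out, the last holds). Time passes only in rows, so rows that do not move let the fingers close. It gives the time, the measured TCP pose, the force, the opening and the grip force at its end, in the units of the state.
- robot.sense(): the state, without advancing time (a new reading comes with each control period).
- robot.capture(name): name is "scene" or "top" or "wrist"; returns a dict with "frame" (420x560x3 uint8, red, green, blue), "fx", "fy", "cx", "cy" (pixels), "R" (3x3) and "t" (3): a world point X has camera coordinates R X + t. Camera axes: x right, y down, z forward; pixel columns grow to the right and rows downward; lengths in m; the calibration is good to about 2 mm. A picture is of the moment at which its call begins. There is no depth.
- robot.hand_in(): hands the job in; it is judged then, once.
The state is a dict: "time": time; "joint_positions": joint angles; "qvel": joint speeds; "joint_efforts": joint torques, N m; "ee_pos": TCP position; "ee_rot": TCP orientation; "force": force on the tool from outside, world axes, zero at the start; "ft_torque": the same for the moment, N m; "grip_width": finger opening in m; "gripper_force": force on a finger pad.
Only numpy, scipy, OpenCV 4.12 (cv2) and the standard library are available. Lean on these libraries where they do the work, as an engineer would, in place of code of your own. Each camera call takes 0.05 s, during which the arm holds its last target. There are 200 camera calls.

## Working session

There is one attempt and no reset: what is moved stays moved. The work goes in short steps, Python scripts to look and compute and a tool call to move; the robot and the scene stay as the last step left them, time stands still between calls to the robot, and variables do not carry over. Pictures are saved under pics/ and viewed, at most 16 in all, crops included, and the job is handed in when it is done.

Besides the shell and the picture viewer there is one more tool, called after ">>>" by a JSON object that holds its "api" and its "payload", one argument or row to a line. play_rows: Moves the arm, as the interface text tells. Its arguments: {"type":"object","properties":{"series":{"type":"array","items":{"type":"array","items":{"type":"array","items":{"type":"number"}}}},"fingers":{"type":"number"},"squeeze":{"type":"number"}},"required":["series"]}

```bash
mkdir -p pics; ls; python3 - <<'E'
from plant import robot
import cv2,json
s=robot.sense(); print(s)
for n in("scene","top"):
    c=robot.capture(n); cv2.imwrite(f"pics/{n}0.png",cv2.cvtColor(c["frame"],cv2.COLOR_RGB2BGR)); print(n,{k:(v.tolist() if hasattr(v,'tolist') else v) for k,v in c.items() if k!="frame"})
E
```

```text
pics
{'time': 0.0, 'joint_positions': array([-67.18062033,  35.28801768,  -0.72256905,  81.63925296,
         0.46451955,  63.21951769,  -2.31421241]), 'qvel': array([-0.03591588, -0.05544239, -0.01555993, -0.05701055,  0.12280164,
       -0.06902737,  0.0347587 ]), 'joint_efforts': array([-5.56159957e-04, -4.58939016e+01,  2.09060563e-01, -1.65747249e+01,
       -6.10898808e-02,  2.03104829e-02,  2.34378585e-04]), 'ee_pos': array([0.26752561, 0.59147307, 0.19410719]), 'ee_rot': array([[-9.11163040e-01,  4.12044810e-01, -9.93896484e-04],
       [ 4.12046007e-01,  9.11160122e-01, -2.30657902e-03],
       [-4.48150713e-05, -2.51120063e-03, -9.99996846e-01]]), 'force': array([-0.45878367,  0.37453432,  0.05719361]), 'ft_torque': array([ 0.02261658,  0.01599612, -0.059985  ]), 'gripper_force': 0.0, 'grip_width': 0.09322726424056652}
scene {'fx': 401.75223636505405, 'fy': 401.75223636505405, 'cx': 283.2292459061354, 'cy': 206.04444823041416, 'R': [[-0.7493293733122556, 0.662024733117711, 0.015124253101744626], [0.49673171207375394, 0.577048648515242, -0.6482842458883371], [-0.4379076346808072, -0.4782657315626496, -0.761248181279341]], 't': [0.4067759712857768, -0.2416608673300009, 1.2761037735363514]}
top {'fx': 389.1005627071845, 'fy': 389.1005627071845, 'cx': 278.83655536331, 'cy': 213.85076223020715, 'R': [[0.0053526978499137635, -0.9999735148146507, 0.004931358328197996], [-0.9824188309330146, -0.0061788868396566434, -0.18658794705347892], [0.186613475542193, -0.0038459103806871343, -0.9824258851024879]], 't': [0.0023518105557085657, 0.544770972460561, 0.9735334796666194]}
```

View pics/scene0.png

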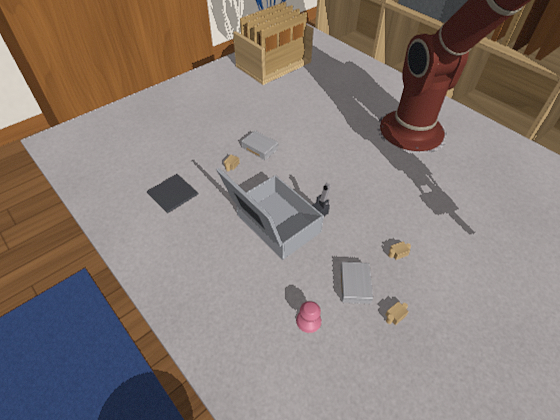

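View pics/top0.png

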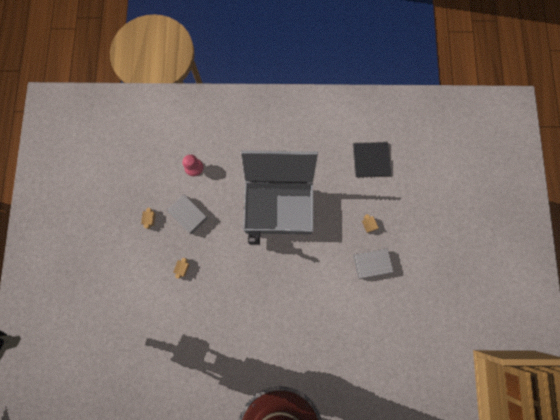

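The scene shows 3 pieces (top view px (148,218), (182,268), (370,224)) and 2 tins ((187,215), (374,264)). The chest's centre is near (280,207) with the lid open, the clamp is at (254,238), the toy at (192,165) and the coaster at (372,160). I'll enlarge the image next.

```bash
python3 - <<'E'
import cv2,numpy as np
a=cv2.imread("pics/top0.png")
def up(x0,y0,w,h,s): return cv2.resize(a[y0:y0+h,x0:x0+w],None,fx=s,fy=s,interpolation=cv2.INTER_CUBIC)
L=up(130,190,100,100,4);Rr=up(330,190,100,100,4)  # left, right
C=up(230,140,100,50*2+10,4)
o=np.zeros((600,800,3),np.uint8); o[:400,:400]=L;o[:400,400:]=Rr
cv2.imwrite("pics/z1.png",o[:400]); 
cv2.imwrite("pics/z2.png",up(235,140,90,115,5))
E
```

```text
(no output)
```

View pics/z1.png

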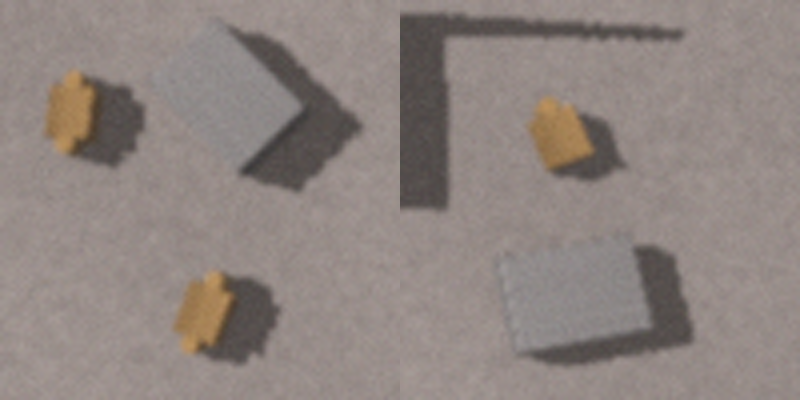

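View pics/z2.png

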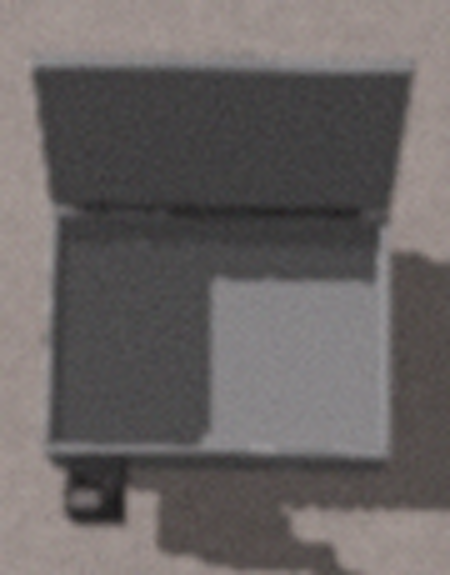

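z1: there are two two-tab pieces on the left, at crop (70,112) and (205,310), and one one-tab piece on the right at (561,140). The tins' top faces are centred at (228,95) and (575,293). z2: the chest's front rim corners are at (48,452) and (388,458), and the clamp is thrown back.

```bash
cat > h.py <<'E'
import numpy as np,cv2,sys
from plant import robot
K={'top':(389.1005627,278.836555,213.850762,np.array([[0.0053526978,-0.9999735148,0.0049313583],[-0.9824188309,-0.00617888684,-0.186587947],[0.1866134755,-0.00384591038,-0.9824258851]]),np.array([0.00235181,0.54477097,0.97353348])),
'scene':(401.752236,283.2292459,206.0444482,np.array([[-0.7493293733,0.6620247331,0.0151242531],[0.4967317121,0.5770486485,-0.6482842459],[-0.4379076347,-0.4782657316,-0.7612481813]]),np.array([0.4067759713,-0.2416608673,1.2761037735]))}
def cam(c): return (c['fx'],c['cx'],c['cy'],np.array(c['R']),np.array(c['t']))
def back(k,u,v,z):
    f,cx,cy,R,t=k; d=R.T@np.array([(u-cx)/f,(v-cy)/f,1]); o=-R.T@t
    return o+d*(z-o[2])/d[2]
def proj(k,X):
    f,cx,cy,R,t=k; c=R@np.array(X)+t; return f*c[0]/c[2]+cx,f*c[1]/c[2]+cy
def st():
    s=robot.sense(); R=s['ee_rot']
    yaw=np.degrees(np.arctan2(R[1,1],R[0,1])) # direction of closing axis y
    print('t%.2f'%s['time'],'pos',np.round(s['ee_pos']*1000,1),'closeaxis %.1f'%yaw,'tilt',np.round(R[:,2],3),'F',np.round(s['force'],1),'w %.1f g %.1f'%(s['grip_width']*1e3,s['gripper_force']),'q',np.round(s['joint_positions'],0))
E
python3 - <<'E'
from h import *
k=K['top']
def z1(u,v,z):
    x0=130 if u<400 else 330-100
    return back(k,x0+(u+.5)/4-.5,190+(v+.5)/4-.5,z)
def z2(u,v,z): return back(k,235+(u+.5)/5-.5,140+(v+.5)/5-.5,z)
P=lambda n,p:print(n,np.round(np.array(p)[:2]*1000,1))
for n,cs in(('A',[(210,20),(305,108),(243,172),(152,80)]),('B',[(500,257),(630,235),(650,328),(520,352)])):
    q=np.array([z1(*c,.028) for c in cs]); P(n,q.mean(0)); e=np.roll(q,-1,0)-q
    print(np.round(np.linalg.norm(e,axis=1)*1e3),np.round(np.degrees(np.arctan2(e[:,1],e[:,0]))))
for n,(c,t1,t2) in dict(A=((70,112),(73,75),(66,148)),B=((205,310),(214,275),(190,350)),C=((561,140),(545,103),(561,140))).items():
    m=z1(*c,.022);d=z1(*t1,.022)-z1(*t2,.022);P('piece'+n,m);print(np.degrees(np.arctan2(d[1],d[0])),np.linalg.norm(d))
for c in((48,452),(388,458),(55,212),(388,220)): P('rim',z2(*c,.065))
# Colour check with scene
b=robot.capture('scene')['frame']; hsv=cv2.cvtColor(b,cv2.COLOR_RGB2HSV)
m=cv2.inRange(hsv,(8,90,100),(25,255,255)); n,_,s,cc=cv2.connectedComponentsWithStats(m)
for i in range(1,n):
    if 60<s[i,4]<900: print(cc[i],s[i,4],np.round(back(K['scene'],*cc[i],.011)*1000))
for im,name in((b,'scene'),(robot.capture('top')['frame'],'top')):
    m=cv2.inRange(cv2.cvtColor(im,cv2.COLOR_RGB2HSV),(8,90,60),(25,255,255)); n,_,s,cc=cv2.connectedComponentsWithStats(m)
    if name=='top':
        for i in range(1,n):
            if 30<s[i,4]<900:print('top',cc[i],s[i,4],np.round(back(k,*cc[i],.016)*1000))
E
```

```text
A [549.2 254.1]
[90. 59. 89. 56.] [-132.  138.   46.  -41.]
B [ 419.4 -244.4]
[88. 62. 87. 63.] [ -80. -170.  101.   10.]
pieceA [537.7 361.1]
-1.4746137213952317 0.05011056866083869
pieceB [405.6 263.1]
-15.067335031049561 0.050873186313768276
pieceC [ 522.3 -240.5]
21.31277654466275 0.02719443129776504
rim [499.2  94.6]
rim [497.2 -80.7]
rim [627.1  93.7]
rim [623.9 -82. ]
[231.03846154 162.19871795] 156 [ 529. -242.   11.]
[399.10699588 249.86419753] 243 [406. 264.  11.]
[396.19936709 312.77531646] 316 [540. 361.  11.]
top [147.8134715  217.89637306] 193 [538. 361.  16.]
top [369.5359116 223.2320442] 181 [ 527. -241.   16.]
top [180.98484848 267.75252525] 198 [404. 264.  16.]
```

Sizes and heights agree across both cameras: the tins measure about 89x60, the pieces match between views, and the chest centre is about (562, 6) mm with a yaw near -0.7°. I'll go above piece A.

>>> {"api": "play_rows", "payload": {
  "series": [
    [[0.675, -0.575, -0.2, 0, 0, 0.385], [0.675, -0.575, -0.2, 0, 0, 0.385], [0.675, -0.575, -0.2, 0, 0, 0.385], [0.675, -0.575, -0.2, 0, 0, 0.385], [0.675, -0.575, -0.2, 0, 0, 0.385]]
  ],
  "fingers": 1,
  "squeeze": 20
}}

```text
time: 0.62
ee_pos: [0.4039, 0.4759, 0.1547]
ee_rot: [[-0.976, 0.219, -0.0], [0.219, 0.976, -0.0], [-0.0, -0.0, -1.0]]
force: [-0.4, 0.5, -0.3]
grip_width: 0.0929
gripper_force: 0.0
```

>>> {"api": "play_rows", "payload": {
  "series": [
    [[0.675, -0.575, -0.2, 0, 0, 0.385], [0.675, -0.575, -0.2, 0, 0, 0.385], [0.675, -0.575, -0.2, 0, 0, 0.385], [0.675, -0.575, -0.2, 0, 0, 0.385], [0.675, -0.575, -0.2, 0, 0, 0.385]]
  ]
}}

```text
time: 1.03
ee_pos: [0.5389, 0.3608, 0.1147]
ee_rot: [[-1.0, 0.02, -0.0], [0.02, 1.0, -0.0], [0.0, -0.0, -1.0]]
force: [0.1, 0.7, -0.5]
grip_width: 0.0936
gripper_force: 0.0
```

```bash
cat >> h.py <<'E'
def pieces(name='wrist',z=.022,minA=60,save=None):
    c=robot.capture(name); k=cam(c)
    if save: cv2.imwrite('pics/'+save,cv2.cvtColor(c['frame'],cv2.COLOR_RGB2BGR))
    m=cv2.inRange(cv2.cvtColor(c['frame'],cv2.COLOR_RGB2HSV),(8,90,60),(25,255,255))
    for ct in cv2.findContours(m,cv2.RETR_EXTERNAL,cv2.CHAIN_APPROX_NONE)[0]:
        if not minA<cv2.contourArea(ct)<40000: continue
        q=np.array([back(k,*p[0],z)[:2] for p in ct])*1000
        r=cv2.minAreaRect(q.astype(np.float32)); b=cv2.boxPoints(r)
        e=b[1]-b[0] if np.linalg.norm(b[1]-b[0])>np.linalg.norm(b[2]-b[1]) else b[2]-b[1]
        print(name,'rect c',np.round(r[0],1),'size',np.round(r[1],1),'long axis deg %.1f'%(np.degrees(np.arctan2(e[1],e[0]))%180))
E
python3 -c "
from h import *
st();pieces('wrist',save='w1.png');pieces('top',.016,30)"
```

```text
t1.03 pos [538.9 360.8 114.7] closeaxis 88.9 tilt [-0. -0. -1.] F [ 0.1  0.7 -0.5] w 93.6 g 0.0 q [-32.  40.  -7.  87.   6.  54.  48.]
wrist rect c [689.6 574.4] size [57.2  7.6] long axis deg 12.2
wrist rect c [682.  141.3] size [ 7.6 57.3] long axis deg 167.6
wrist rect c [415.2 266.5] size [34.5 38.6] long axis deg 167.6
wrist rect c [392.3 271.7] size [20.8 22.4] long axis deg 153.9
top rect c [ 116.6 -602.6] size [218.7 164.1] long axis deg 89.3
top rect c [404.2 264.5] size [31.5 53.4] long axis deg 159.1
top rect c [ 529.5 -239.9] size [45.3 33.7] long axis deg 22.0
top rect c [529.5 360.5] size [33. 33.] long axis deg 90.4
top rect c [ 813.6 -603.3] size [379. 777.] long axis deg 172.6
top rect c [837.8 512.6] size [823.4 575.6] long axis deg 7.9
```

View pics/w1.png

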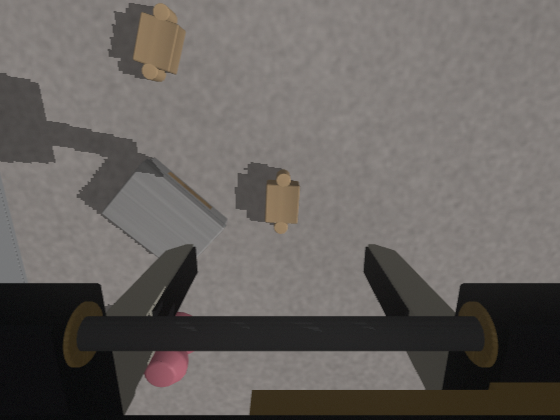

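The wrist view shows piece A at px (283,203), upright between the fingers, with piece B at (160,45) and the tin at (165,215). I'll loosen the mask and check.

```bash
sed -i "s/(8,90,60),(25,255,255))$/(8,70 if name=='wrist' else 90,60),(25,255,255))/" h.py; python3 -c "
from h import *
pieces('wrist')
c=cam(robot.capture('wrist'))
for p in((267,182),(298,182),(298,224),(267,224)):print(np.round(back(c,*p,.022)*1000,1))
print(proj(c,robot.sense()['ee_pos']))"
```

```text
wrist rect c [697.3 560.5] size [58.6  9.8] long axis deg 7.2
wrist rect c [684.5 130.2] size [ 8.2 58.8] long axis deg 167.7
wrist rect c [526.6 281.7] size [46.1  2.2] long axis deg 45.9
wrist rect c [539.  362.4] size [29.  57.6] long axis deg 175.9
wrist rect c [409.1 268.3] size [35.  54.6] long axis deg 160.9
[522.1 346.   22. ]
[522.9 373.1  22. ]
[561.7 372.5  22. ]
[561.  344.4  22. ]
(np.float64(285.04358765834246), np.float64(239.14090150771068))
```

>>> {"api": "play_rows", "payload": {
  "series": [
    [[0, 0, 0, 0, 0, 0], [0, 0, -0.6, 0, 0, 0], [0, 0, -0.7, 0, 0, 0], [0, 0, -0.7, 0, 0, 0], [0, 0, -0.7, 0, 0, 0]]
  ],
  "fingers": 0.5
}}

```text
time: 1.65
ee_pos: [0.5363, 0.3651, 0.0071]
ee_rot: [[-1.0, 0.018, 0.001], [0.018, 1.0, 0.002], [-0.0, 0.002, -1.0]]
force: [-0.4, -1.0, -0.6]
grip_width: 0.0642
gripper_force: 0.0
```

>>> {"api": "play_rows", "payload": {
  "series": [
    [[0, 0, 0, 0, 0, 0], [0, 0, 0, 0, 0, 0], [0, 0, 0, 0, 0, 0], [0, 0, 0, 0, 0, 0]]
  ],
  "fingers": 0
}}

```text
time: 1.98
ee_pos: [0.5389, 0.3641, 0.0098]
ee_rot: [[-1.0, 0.021, 0.003], [0.021, 1.0, 0.003], [-0.003, 0.003, -1.0]]
force: [0.5, 0.1, 0.3]
grip_width: 0.0377
gripper_force: 0.0
```

>>> {"api": "play_rows", "payload": {
  "series": [
    [[0, 0, 0, 0, 0, 0], [0, 0, 0, 0, 0, 0], [0, 0, 0, 0, 0, 0], [0, 0, 0, 0, 0, 0]]
  ]
}}

```text
time: 2.32
ee_pos: [0.5382, 0.3623, 0.0079]
ee_rot: [[-1.0, 0.022, 0.001], [0.022, 1.0, 0.001], [-0.001, 0.001, -1.0]]
force: [1.3, -0.3, 0.8]
grip_width: 0.0104
gripper_force: 0.0
```

>>> {"api": "play_rows", "payload": {
  "series": [
    [[0, 0, 0.5, 0, 0, 0], [0, 0, 0.8, 0, 0, 0], [0, 0, 0.8, 0, 0, 0], [0, 0, 0.8, 0, 0, 0]]
  ]
}}

```text
time: 2.65
ee_pos: [0.5376, 0.3619, 0.1244]
ee_rot: [[-1.0, 0.022, -0.001], [0.022, 1.0, -0.001], [0.001, -0.001, -1.0]]
force: [-0.6, 1.1, 0.1]
grip_width: 0.0002
gripper_force: 0.0
```

```bash
python3 -c "
from h import *
st()
pieces('wrist',.12);pieces('top',.016,30)
for i in range(3): robot.capture('top');print(np.round(robot.sense()['ee_pos']*1000,1))"
```

```text
t2.65 pos [537.6 361.9 124.4] closeaxis 88.8 tilt [-0.001 -0.001 -1.   ] F [-0.6  1.1  0.1] w 0.2 g 0.0 q [-32.  39.  -7.  87.   6.  55.  48.]
wrist rect c [665.  235.4] size [79.3 21.7] long axis deg 88.9
wrist rect c [666.3 453.6] size [34.4 20.5] long axis deg 19.4
wrist rect c [611.4 356.8] size [ 2.1 47. ] long axis deg 178.6
wrist rect c [609.7 364.5] size [ 2.2 50.9] long axis deg 179.1
wrist rect c [503.6 309.3] size [31.   1.5] long axis deg 45.9
wrist rect c [511.8 363.1] size [19.2 38.8] long axis deg 175.9
wrist rect c [425.4 300.9] size [23.2 37. ] long axis deg 160.7
top rect c [ 117.4 -603.1] size [219.1 163.9] long axis deg 89.8
top rect c [404.3 264.4] size [31.4 53.3] long axis deg 164.0
top rect c [ 528.7 -240. ] size [44.5 33.5] long axis deg 24.4
top rect c [534.6 360.4] size [43.7 32.5] long axis deg 4.1
top rect c [ 802.8 -602.2] size [378.4 792.5] long axis deg 172.6
top rect c [870.1 517.1] size [758.  575.6] long axis deg 7.9
[539.7 363.5 126.7]
[538.2 362.4 124.3]
[537.3 361.7 122.7]
```

```bash
python3 -c "
from h import *
st()
pieces('wrist',.022,save='w2.png')
a=robot.capture('top')['frame'];cv2.imwrite('pics/t2.png',cv2.resize(a[170:290,110:260],None,fx=3,fy=3)[:,:,::-1])
a=cv2.imread('pics/w2.png');b=cv2.imread('pics/t2.png');o=np.zeros((420,800,3),np.uint8);o[:300,:400]=cv2.resize(a,(400,300));o[:320,400:]=cv2.resize(b,(400,320));cv2.imwrite('pics/m2.png',o)
"
```

```text
t2.90 pos [537.3 361.7 122.7] closeaxis 88.8 tilt [-0.001 -0.001 -1.   ] F [-0.   0.2 -0.5] w 0.7 g 0.0 q [-32.  39.  -7.  87.   6.  54.  48.]
wrist rect c [767.4 167. ] size [108.7  32.6] long axis deg 88.9
wrist rect c [771.7 497.2] size [58.7 29.1] long axis deg 26.1
wrist rect c [688.5 364.2] size [ 3.2 68.1] long axis deg 179.1
wrist rect c [685.4 352.3] size [ 4.2 73.9] long axis deg 178.6
wrist rect c [526.3 281.6] size [46.5  2.3] long axis deg 46.0
wrist rect c [538.7 362.5] size [29.1 58.2] long axis deg 176.7
wrist rect c [408.4 268.6] size [35.1 55.7] long axis deg 160.6
```

View pics/m2.png

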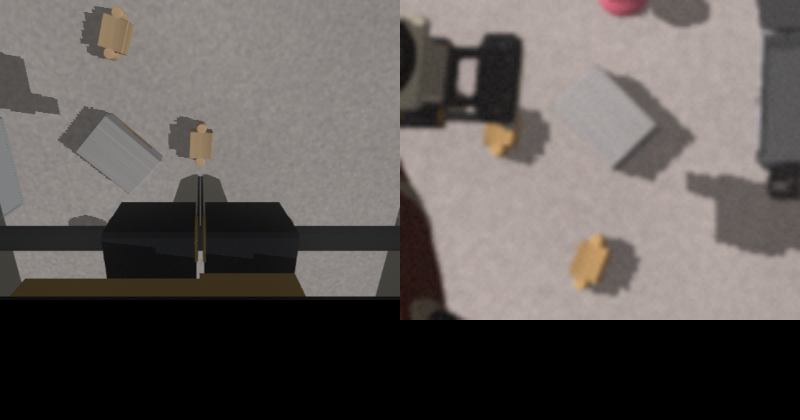

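The piece wasn't touched: it's still at (200,145) in the left half, with the fingertips at (200,178). I'll check the true fingertip position from the scene camera.

```bash
python3 -c "
from h import *
s=robot.sense()['ee_pos']
c=robot.capture('scene');k=cam(c);a=c['frame'][:,:,::-1].copy()
for z in (s[2],s[2]+.084,.022): 
  u,v=proj(k,[s[0],s[1],z]);print(u,v);cv2.circle(a,(int(u+.5),int(v+.5)),1,(0,0,255),-1)
cv2.imwrite('pics/s3.png',cv2.resize(a[200:350,300:500],None,fx=4,fy=4))"
```

```text
410.4378585622263 286.1810491117061
422.5822148494784 262.6453588995353
398.41747575804504 309.47647945146684
```

View pics/s3.png

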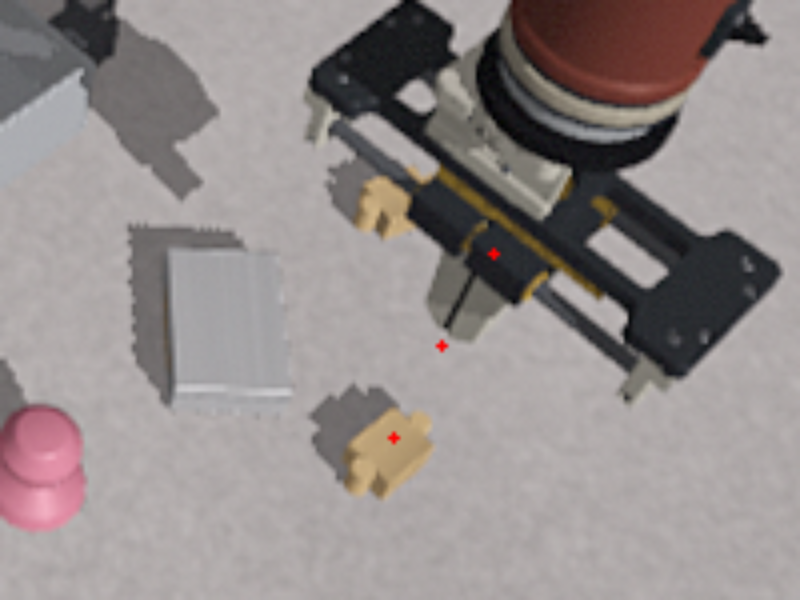

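The tip shows higher than the reported TCP, by about 20 mm along z. I'll cross-check with the wrist camera, then do a gentle table touch on a clear spot.

```bash
python3 -c "
from h import *
p=robot.sense()['ee_pos'];k=cam(robot.capture('wrist'));kt=K['scene']
for d in(0,.01,.02,.024,.03): print(d,np.round(proj(k,p+[0,0,d]),1),np.round(proj(k,p+[.0075,0,d]),1),np.round(proj(k,p+[-.0075,0,d]),1),np.round(proj(kt,p+[.0075,0,d]),1))
print('wrist cam pos',-k[3].T@k[4])"
```

```text
0 [279.5 242.4] [279.7 253.5] [279.2 231. ] [408.  288.5]
0.01 [279.4 248.9] [279.6 260.5] [279.1 237. ] [409.4 285.9]
0.02 [279.3 256. ] [279.5 268.1] [279.  243.7] [410.7 283.3]
0.024 [279.2 259.1] [279.5 271.4] [278.9 246.5] [411.3 282.2]
0.03 [279.1 264. ] [279.5 276.7] [278.8 251. ] [412.1 280.6]
wrist cam pos [0.45880681 0.36415842 0.31033975]
```

>>> {"api": "play_rows", "payload": {
  "series": [
    [[0, 0.8, 0, 0, 0, 0], [0, 0.8, -0.5, 0, 0, 0], [0, 0, -0.9, 0, 0, 0], [0, 0, -0.9, 0, 0, 0]]
  ]
}}

```text
time: 3.43
ee_pos: [0.5368, 0.4304, 0.0304]
ee_rot: [[-1.0, 0.017, 0.001], [0.017, 1.0, 0.004], [-0.001, 0.004, -1.0]]
force: [1.1, 0.1, -0.7]
grip_width: 0.0004
gripper_force: 0.0
```

>>> {"api": "play_rows", "payload": {
  "series": [
    [[0, 0, -0.15, 0, 0, 0], [0, 0, -0.15, 0, 0, 0], [0, 0, 0, 0, 0, 0]]
  ]
}}

```text
time: 3.68
ee_pos: [0.538, 0.4255, 0.0185]
ee_rot: [[-1.0, 0.022, -0.001], [0.022, 1.0, -0.001], [0.001, -0.001, -1.0]]
force: [0.6, -0.3, 0.1]
grip_width: 0.0004
gripper_force: 0.0
```

>>> {"api": "play_rows", "payload": {
  "series": [
    [[0, 0, -0.1, 0, 0, 0], [0, 0, -0.1, 0, 0, 0], [0, 0, 0, 0, 0, 0]]
  ]
}}

```text
time: 3.93
ee_pos: [0.5385, 0.4264, 0.0123]
ee_rot: [[-1.0, 0.022, 0.001], [0.022, 1.0, 0.001], [-0.001, 0.001, -1.0]]
force: [-0.5, 0.5, -0.3]
grip_width: 0.0001
gripper_force: 0.0
```

Both cameras agree that the tip is about 25 mm above the reported TCP. I'll keep going down gently to confirm by touch.

>>> {"api": "play_rows", "payload": {
  "series": [
    [[0, 0, -0.15, 0, 0, 0], [0, 0, -0.15, 0, 0, 0], [0, 0, 0, 0, 0, 0]]
  ]
}}

```text
time: 4.18
ee_pos: [0.5371, 0.4255, -0.002]
ee_rot: [[-1.0, 0.022, -0.002], [0.022, 1.0, -0.001], [0.002, -0.002, -1.0]]
force: [-0.3, -0.2, 0.1]
grip_width: 0.0002
gripper_force: 0.0
```

>>> {"api": "play_rows", "payload": {
  "series": [
    [[0, 0, -0.15, 0, 0, 0], [0, 0, -0.15, 0, 0, 0], [0, 0, 0, 0, 0, 0]]
  ]
}}

```text
time: 4.43
ee_pos: [0.5369, 0.4254, -0.0145]
ee_rot: [[-1.0, 0.021, -0.002], [0.021, 1.0, -0.002], [0.002, -0.002, -1.0]]
force: [-0.2, 0.1, -0.8]
grip_width: 0.0004
gripper_force: 0.0
```

>>> {"api": "play_rows", "payload": {
  "series": [
    [[0, 0, -0.1, 0, 0, 0], [0, 0, 0, 0, 0, 0]]
  ]
}}

```text
time: 4.6
ee_pos: [0.5374, 0.4259, -0.0176]
ee_rot: [[-1.0, 0.022, -0.001], [0.022, 1.0, -0.001], [0.001, -0.001, -1.0]]
force: [1.4, 0.2, 0.0]
grip_width: 0.0004
gripper_force: 0.0
```

>>> {"api": "play_rows", "payload": {
  "series": [
    [[0, 0, -0.1, 0, 0, 0], [0, 0, 0, 0, 0, 0]]
  ]
}}

```text
time: 4.77
ee_pos: [0.5375, 0.426, -0.0214]
ee_rot: [[-1.0, 0.022, -0.001], [0.022, 1.0, -0.001], [0.001, -0.001, -1.0]]
force: [0.4, -0.0, 0.9]
grip_width: 0.0002
gripper_force: 0.0
```

>>> {"api": "play_rows", "payload": {
  "series": [
    [[0, 0, -0.05, 0, 0, 0], [0, 0, 0, 0, 0, 0]]
  ]
}}

```text
time: 4.93
ee_pos: [0.538, 0.4264, -0.0228]
ee_rot: [[-1.0, 0.022, 0.0], [0.022, 1.0, 0.0], [-0.0, 0.0, -1.0]]
force: [-0.9, 0.2, 0.3]
grip_width: 0.0003
gripper_force: 0.0
```

>>> {"api": "play_rows", "payload": {
  "series": [
    [[0, 0, -0.05, 0, 0, 0], [0, 0, 0, 0, 0, 0]]
  ]
}}

```text
time: 5.1
ee_pos: [0.5381, 0.4264, -0.023]
ee_rot: [[-1.0, 0.022, 0.0], [0.022, 1.0, 0.0], [-0.0, 0.0, -1.0]]
force: [-2.5, -0.5, 7.8]
grip_width: 0.0005
gripper_force: 3.7
```

>>> {"api": "play_rows", "payload": {
  "series": [
    [[0, 0, -0.05, 0, 0, 0], [0, 0, 0, 0, 0, 0]]
  ]
}}

```text
time: 5.27
ee_pos: [0.5381, 0.4264, -0.023]
ee_rot: [[-1.0, 0.022, 0.001], [0.022, 1.0, 0.0], [-0.001, 0.0, -1.0]]
force: [-4.8, -3.4, 15.2]
grip_width: 0.0004
gripper_force: 7.9
```

```bash
python3 -c "
from h import *
st()"
```

```text
t5.27 pos [538.1 426.4 -23. ] closeaxis 88.8 tilt [ 0.001  0.    -1.   ] F [-4.8 -3.4 15.2] w 0.4 g 7.9 q [-37.  52.  -6.  85.   7.  43.  43.]
```

Contact came at reported z = -23 mm, so true tip height = reported + 23 mm. I'll re-grasp piece A with that offset.

>>> {"api": "play_rows", "payload": {
  "series": [
    [[0, 0, 0.85, 0, 0, 0], [0, 0, 0.85, 0, 0, 0], [0, -0.8, 0, 0, 0, 0], [0, -0.82, 0, 0, 0, 0], [0, 0, 0, 0, 0, 0]]
  ],
  "fingers": 0.5
}}

```text
time: 5.68
ee_pos: [0.5402, 0.3517, 0.0419]
ee_rot: [[-1.0, 0.03, 0.001], [0.03, 1.0, -0.009], [-0.001, -0.009, -1.0]]
force: [0.6, -1.1, -0.9]
grip_width: 0.0293
gripper_force: 0.0
```

>>> {"api": "play_rows", "payload": {
  "series": [
    [[0, 0, 0, 0, 0, 0], [0, 0, 0, 0, 0, 0], [0, 0, -0.75, 0, 0, 0], [0, 0, -0.75, 0, 0, 0], [0, 0, 0, 0, 0, 0]]
  ]
}}

```text
time: 6.1
ee_pos: [0.537, 0.3636, -0.0213]
ee_rot: [[-1.0, 0.019, -0.001], [0.019, 1.0, 0.001], [0.001, 0.001, -1.0]]
force: [0.8, -0.5, 1.1]
grip_width: 0.0465
gripper_force: 0.0
```

>>> {"api": "play_rows", "payload": {
  "series": [
    [[0, 0, 0, 0, 0, 0], [0, 0, 0, 0, 0, 0], [0, 0, 0, 0, 0, 0], [0, 0, 0, 0, 0, 0], [0, 0, 0, 0, 0, 0]]
  ],
  "fingers": 0,
  "squeeze": 25
}}

```text
time: 6.52
ee_pos: [0.5379, 0.3617, -0.018]
ee_rot: [[-1.0, 0.022, 0.0], [0.022, 1.0, 0.0], [-0.0, 0.0, -1.0]]
force: [-0.3, 0.7, 1.1]
grip_width: 0.0297
gripper_force: 24.7
```

>>> {"api": "play_rows", "payload": {
  "series": [
    [[0, 0, 0.86, 0, 0, 0], [0, 0, 0.86, 0, 0, 0], [0, 0, 0.86, 0, 0, 0]]
  ]
}}

```text
time: 6.77
ee_pos: [0.5373, 0.3609, 0.0854]
ee_rot: [[-1.0, 0.022, -0.001], [0.022, 1.0, -0.001], [0.001, -0.001, -1.0]]
force: [1.2, -0.1, -1.1]
grip_width: 0.0298
gripper_force: 24.7
```

>>> {"api": "play_rows", "payload": {
  "series": [
    [[0, -0.97, 0, 0, 0, 0], [0, -0.97, 0, 0, 0, 0], [0, -0.97, 0, 0, 0, 0], [0, -0.97, 0, 0, 0, 0], [0, -0.97, 0, 0, 0, 0]]
  ]
}}

```text
time: 7.18
ee_pos: [0.5376, 0.1656, 0.085]
ee_rot: [[-1.0, 0.021, 0.001], [0.021, 1.0, -0.0], [-0.001, -0.0, -1.0]]
force: [0.3, -0.7, 0.5]
grip_width: 0.0299
gripper_force: 24.7
```

>>> {"api": "play_rows", "payload": {
  "series": [
    [[-0.08, -0.97, 0, 0, 0, 0], [0, -0.97, 0, 0, 0, 0], [0, -0.97, 0, 0, 0, 0], [0, 0, 0, 0, 0, 0]]
  ]
}}

```text
time: 7.52
ee_pos: [0.5343, 0.0386, 0.0846]
ee_rot: [[-0.999, 0.037, -0.001], [0.037, 0.999, -0.008], [0.001, -0.008, -1.0]]
force: [0.0, -1.4, -0.3]
grip_width: 0.0302
gripper_force: 24.7
```

```bash
python3 -c "
from h import *
st()
c=robot.capture('scene');a=c['frame'][:,:,::-1].copy()
w=robot.capture('wrist')['frame'][:,:,::-1]
o=np.zeros((600,800,3),np.uint8);o[:600,:400]=cv2.resize(a[120:270,190:290+0],(400,600));o[:300,400:]=cv2.resize(w,(400,300));o[300:,400:]=cv2.resize(a[120:345,190:490],(400,300))
cv2.imwrite('pics/m4.png',o)"
```

```text
t7.52 pos [534.3  38.6  84.6] closeaxis 87.9 tilt [-0.001 -0.008 -1.   ] F [ 0.  -1.4 -0.3] w 30.2 g 24.7 q [ -1.  33.  -8. 108.   8.  40.  73.]
```

View pics/m4.png

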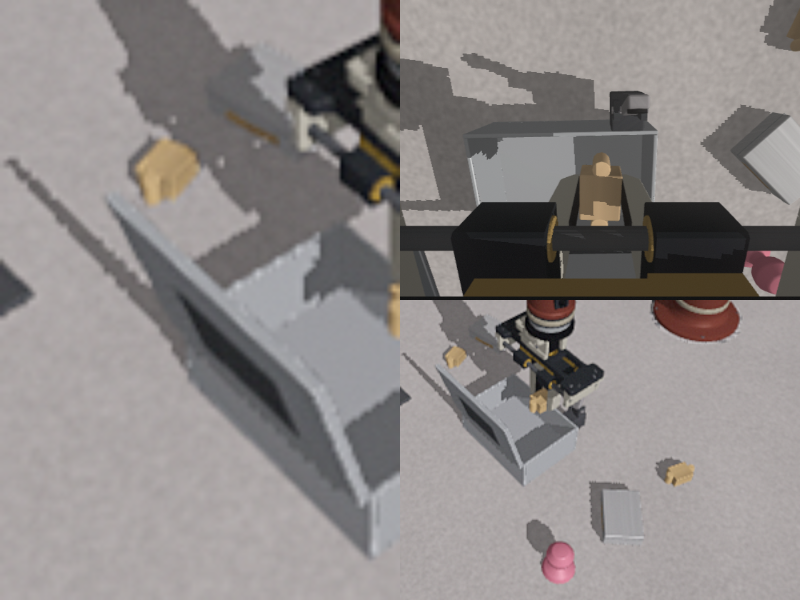

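Piece A is held over the box, clear of the clamp at (625,105) and of the upright lid. I'll lower and release it.

>>> {"api": "play_rows", "payload": {
  "series": [
    [[0, 0, -0.6, 0, 0, 0], [0, 0, -0.6, 0, 0, 0], [0, 0, -0.6, 0, 0, 0], [0, 0, -0.55, 0, 0, 0], [0, 0, 0, 0, 0, 0]]
  ]
}}

```text
time: 8.03
ee_pos: [0.5323, 0.0534, -0.0126]
ee_rot: [[-1.0, 0.018, -0.006], [0.018, 1.0, 0.001], [0.006, 0.001, -1.0]]
force: [-0.1, 0.2, 0.0]
grip_width: 0.0298
gripper_force: 24.8
```

>>> {"api": "play_rows", "payload": {
  "series": [
    [[0, 0, 0, 0, 0, 0], [0, 0, 0, 0, 0, 0], [0, 0, 0, 0, 0, 0], [0, 0, 0, 0, 0, 0]]
  ],
  "fingers": 0.43
}}

```text
time: 8.37
ee_pos: [0.5356, 0.0515, -0.0081]
ee_rot: [[-1.0, 0.021, 0.003], [0.021, 1.0, 0.0], [-0.003, 0.0, -1.0]]
force: [-0.6, 0.2, -0.3]
grip_width: 0.0401
gripper_force: 0.0
```

>>> {"api": "play_rows", "payload": {
  "series": [
    [[0, 0, 0.6, 0, 0, 0], [0, 0, 0.9, 0, 0, 0], [0, 0, 0.9, 0, 0, 0]]
  ]
}}

```text
time: 8.62
ee_pos: [0.5339, 0.0509, 0.0877]
ee_rot: [[-1.0, 0.022, -0.002], [0.022, 1.0, -0.0], [0.002, -0.0, -1.0]]
force: [0.7, 0.9, 0.4]
grip_width: 0.04
gripper_force: 0.0
```

```bash
python3 -c "
from h import *
st();pieces('top',.016,30);pieces('scene',.011,100)"
```

```text
t8.62 pos [533.9  50.9  87.7] closeaxis 88.8 tilt [-0.002 -0.    -1.   ] F [0.7 0.9 0.4] w 40.0 g 0.0 q [ -2.  33.  -9. 107.   8.  40.  73.]
top rect c [ 117.  -603.2] size [161.2 219.9] long axis deg 90.2
top rect c [404.2 264.5] size [31.5 53.4] long axis deg 159.1
top rect c [ 529.3 -239.7] size [45.6 33.5] long axis deg 24.4
top rect c [ 808.3 -602.5] size [379.2 803.4] long axis deg 172.6
top rect c [833.9 512.1] size [831.3 575.6] long axis deg 7.9
scene rect c [405.7 264. ] size [53.2 42.5] long axis deg 28.3
scene rect c [533.5  46.8] size [32.7 64.6] long axis deg 178.1
scene rect c [ 528.2 -241. ] size [62.  37.3] long axis deg 52.7
scene rect c [-690.7  -73.2] size [1187.8  415.4] long axis deg 24.4
scene rect c [-440.5 -477.9] size [621.4 252.9] long axis deg 31.7
scene rect c [ 739.7 -816.1] size [1743.7 1392.2] long axis deg 40.1
```

>>> {"api": "play_rows", "payload": {
  "series": [
    [[-0.03, -0.91, 0, 0, 0, 0.48], [-0.03, -0.91, 0, 0, 0, 0.48], [-0.03, -0.91, 0, 0, 0, 0.48], [-0.03, -0.91, 0, 0, 0, 0.48], [-0.03, -0.91, 0, 0, 0, 0.48]]
  ],
  "fingers": 0.7
}}

```text
time: 9.13
ee_pos: [0.5282, -0.1326, 0.0867]
ee_rot: [[-0.973, -0.23, 0.0], [-0.23, 0.973, -0.0], [-0.0, -0.0, -1.0]]
force: [1.2, 1.2, 0.1]
grip_width: 0.0642
gripper_force: 0.0
```

>>> {"api": "play_rows", "payload": {
  "series": [
    [[-0.03, -0.91, 0, 0, 0, 0.48], [-0.03, -0.91, 0, 0, 0, 0.48], [-0.03, -0.91, 0, 0, 0, 0.48], [0, 0, 0, 0, 0, 0], [0, 0, 0, 0, 0, 0]]
  ]
}}

```text
time: 9.55
ee_pos: [0.5237, -0.2439, 0.0861]
ee_rot: [[-0.931, -0.365, -0.001], [-0.365, 0.931, -0.001], [0.001, -0.001, -1.0]]
force: [-0.0, 0.4, 0.5]
grip_width: 0.0652
gripper_force: 0.0
```

```bash
python3 -c "
from h import *
robot.capture('top');st();pieces('wrist',.022);pieces('top',.016,30)"
```

```text
t9.60 pos [ 524.5 -240.8   86.3] closeaxis 111.6 tilt [-0.  0. -1.] F [ 0.4  0.5 -0.6] w 65.2 g 0.0 q [ 34.  37. -18. 101.  15.  45. 120.]
wrist rect c [ 684.4 -126.1] size [ 38.1 295.1] long axis deg 111.7
wrist rect c [584.9 -72.9] size [68.6 12.1] long axis deg 33.2
wrist rect c [ 683.1 -321.2] size [70.  12.2] long axis deg 10.7
wrist rect c [ 529.9 -241.6] size [49.  28.8] long axis deg 20.9
top rect c [404.2 264.5] size [31.5 53.4] long axis deg 159.1
top rect c [538.1  52. ] size [28.  47.5] long axis deg 174.7
top rect c [ 892.6 -614.1] size [378.  574.1] long axis deg 172.6
top rect c [870.1 517.1] size [758.  575.6] long axis deg 7.9
```

>>> {"api": "play_rows", "payload": {
  "series": [
    [[0, -0.06, -0.65, 0, 0, 0], [0, 0, -0.65, 0, 0, 0], [0, 0, -0.65, 0, 0, 0], [0, 0, -0.65, 0, 0, 0], [0, 0, 0, 0, 0, 0]]
  ]
}}

```text
time: 10.12
ee_pos: [0.5234, -0.2393, -0.0211]
ee_rot: [[-0.927, -0.375, -0.006], [-0.375, 0.927, 0.003], [0.004, 0.005, -1.0]]
force: [-0.1, 0.4, 0.7]
grip_width: 0.065
gripper_force: 0.0
```

>>> {"api": "play_rows", "payload": {
  "series": [
    [[0, 0, 0, 0, 0, 0], [0, 0, 0, 0, 0, 0], [0, 0, 0, 0, 0, 0], [0, 0, 0, 0, 0, 0], [0, 0, 0, 0, 0, 0]]
  ],
  "fingers": 0
}}

```text
time: 10.53
ee_pos: [0.5257, -0.2428, -0.0163]
ee_rot: [[-0.928, -0.371, 0.002], [-0.371, 0.928, -0.001], [-0.001, -0.002, -1.0]]
force: [0.5, -0.2, -1.0]
grip_width: 0.0365
gripper_force: 0.0
```

>>> {"api": "play_rows", "payload": {
  "series": [
    [[0, 0, 0, 0, 0, 0], [0, 0, 0, 0, 0, 0], [0, 0, 0.6, 0, 0, 0], [0, 0, 0.9, 0, 0, 0], [0, 0, 0.9, 0, 0, 0]]
  ]
}}

```text
time: 10.95
ee_pos: [0.5238, -0.2422, 0.0785]
ee_rot: [[-0.928, -0.371, -0.003], [-0.371, 0.928, 0.001], [0.002, 0.003, -1.0]]
force: [0.4, -0.3, 0.7]
grip_width: 0.0296
gripper_force: 25.0
```

>>> {"api": "play_rows", "payload": {
  "series": [
    [[0, 0.7, 0.1, 0, 0, -0.75], [0, 0.85, 0.1, 0, 0, -0.75], [0, 0.95, 0, 0, 0, -0.75], [0, 0.95, 0, 0, 0, -0.75], [0.2, 0.95, 0, 0, 0, -0.75]]
  ]
}}

```text
time: 11.37
ee_pos: [0.5312, -0.0656, 0.0866]
ee_rot: [[-1.0, 0.018, -0.002], [0.018, 1.0, -0.0], [0.002, -0.0, -1.0]]
force: [0.6, 0.7, -1.0]
grip_width: 0.0298
gripper_force: 25.0
```

>>> {"api": "play_rows", "payload": {
  "series": [
    [[0.5, 0.8, 0, 0, 0, 0], [0.4, 0.7, 0, 0, 0, 0], [0.22, 0.3, 0, 0, 0, 0], [0, 0, 0, 0, 0, 0], [0, 0, 0, 0, 0, 0]]
  ]
}}

```text
time: 11.78
ee_pos: [0.5775, 0.0057, 0.0862]
ee_rot: [[-1.0, 0.011, -0.001], [0.011, 1.0, -0.001], [0.001, -0.001, -1.0]]
force: [-0.4, -0.3, -0.1]
grip_width: 0.0296
gripper_force: 25.0
```

```bash
python3 -c "
from h import *
robot.capture('top');st();k=K['top']
for th in(1.5,1.6,1.7,1.8,1.9):
  c=np.array([562,6,0]); 
  print(th,np.round(proj(k,np.array([.627-.132*np.cos(th),.006,.065+.132*np.sin(th)])),1))
"
```

```text
t11.83 pos [576.9   3.8  86.1] closeaxis 89.2 tilt [-0.002 -0.002 -1.   ] F [-0.3  0.4 -0.6] w 29.6 g 25.0 q [  4.  36. -10. 101.   8.  44.  79.]
1.5 [279.1 170.9]
1.6 [279.1 165.4]
1.7 [279.2 160.1]
1.8 [279.2 155.1]
1.9 [279.2 150.4]
```

>>> {"api": "play_rows", "payload": {
  "series": [
    [[0, 0, -0.6, 0, 0, 0], [0, 0, -0.6, 0, 0, 0], [0, 0, -0.6, 0, 0, 0], [0, 0, -0.55, 0, 0, 0], [0, 0, 0, 0, 0, 0]]
  ]
}}

```text
time: 12.25
ee_pos: [0.5744, 0.0021, -0.011]
ee_rot: [[-1.0, 0.016, -0.007], [0.016, 1.0, -0.002], [0.007, -0.002, -1.0]]
force: [-0.3, 0.9, 0.8]
grip_width: 0.0301
gripper_force: 25.0
```

>>> {"api": "play_rows", "payload": {
  "series": [
    [[0, 0, 0, 0, 0, 0], [0, 0, 0, 0, 0, 0], [0, 0, 0, 0, 0, 0], [0, 0, 0, 0, 0, 0]]
  ],
  "fingers": 0.43
}}

```text
time: 12.58
ee_pos: [0.5787, 0.005, -0.0061]
ee_rot: [[-1.0, 0.013, 0.002], [0.013, 1.0, -0.0], [-0.002, -0.0, -1.0]]
force: [-0.6, -0.3, -0.0]
grip_width: 0.0397
gripper_force: 0.0
```

>>> {"api": "play_rows", "payload": {
  "series": [
    [[0, 0, 0.6, 0, 0, 0], [0, 0, 0.9, 0, 0, 0], [0, 0, 0.9, 0, 0, 0], [0, 0, 0.1, 0, 0, 0]]
  ]
}}

```text
time: 12.92
ee_pos: [0.5827, 0.0058, 0.0997]
ee_rot: [[-1.0, 0.012, 0.014], [0.012, 1.0, 0.001], [-0.014, 0.001, -1.0]]
force: [0.2, 0.4, 1.2]
grip_width: 0.0401
gripper_force: 0.0
```

```bash
python3 -c "
from h import *
st();pieces('top',.016,30);pieces('scene',.011,60)"
```

```text
t12.92 pos [582.7   5.8  99.7] closeaxis 89.3 tilt [ 0.014  0.001 -1.   ] F [0.2 0.4 1.2] w 40.1 g 0.0 q [  4.  35. -10. 100.   8.  45.  79.]
top rect c [ 117.  -603.3] size [161.2 219.8] long axis deg 90.2
top rect c [404.1 264.2] size [31.5 53.4] long axis deg 160.9
top rect c [538.2  52.1] size [28.7 47.8] long axis deg 173.9
top rect c [ 810.8 -602.9] size [379.2 813.8] long axis deg 172.6
top rect c [832.5 512. ] size [833.9 575.3] long axis deg 7.9
scene rect c [405.7 264. ] size [53.2 42.5] long axis deg 28.3
scene rect c [533.5  46.8] size [32.7 64.6] long axis deg 178.1
scene rect c [564.6   2.7] size [45.4 23.7] long axis deg 66.9
scene rect c [-688.   -79.2] size [1187.8  428.6] long axis deg 24.4
scene rect c [-373.3 -528.3] size [618.9 382.1] long axis deg 44.9
scene rect c [ 789.2 -779.3] size [1730.2 1250.5] long axis deg 45.2
```

>>> {"api": "play_rows", "payload": {
  "series": [
    [[-0.54, 0.81, 0, 0, 0, -0.36], [-0.54, 0.81, 0, 0, 0, -0.36], [-0.54, 0.81, 0, 0, 0, -0.36], [-0.54, 0.81, 0, 0, 0, -0.36], [-0.54, 0.81, 0, 0, 0, -0.36]]
  ],
  "fingers": 0.7
}}

```text
time: 13.43
ee_pos: [0.4676, 0.168, 0.0913]
ee_rot: [[-0.979, 0.202, -0.003], [0.202, 0.979, -0.001], [0.002, -0.002, -1.0]]
force: [0.6, -0.0, -0.9]
grip_width: 0.0644
gripper_force: 0.0
```

>>> {"api": "play_rows", "payload": {
  "series": [
    [[-0.54, 0.81, 0, 0, 0, -0.36], [-0.54, 0.81, 0, 0, 0, -0.36], [-0.54, 0.81, 0, 0, 0, -0.36], [0, 0, 0, 0, 0, 0], [0, 0, 0, 0, 0, 0]]
  ]
}}

```text
time: 13.85
ee_pos: [0.4021, 0.2668, 0.0915]
ee_rot: [[-0.953, 0.301, -0.003], [0.301, 0.953, -0.001], [0.002, -0.002, -1.0]]
force: [0.1, -0.7, -0.4]
grip_width: 0.0654
gripper_force: 0.0
```

```bash
python3 -c "
from h import *
robot.capture('top');robot.capture('top');st();pieces('wrist',.022)"
```

```text
t13.95 pos [404.8 263.4  91.7] closeaxis 72.0 tilt [-0.001 -0.002 -1.   ] F [ 0.  -0.   0.7] w 65.3 g 0.0 q [-33.  29.  -3. 115.   3.  36.  33.]
wrist rect c [570.6 358.3] size [ 5.6 49.5] long axis deg 169.3
wrist rect c [479.7  99.6] size [20.7 74.1] long axis deg 150.2
wrist rect c [405.1 266.4] size [29.3 58.7] long axis deg 159.9
```

>>> {"api": "play_rows", "payload": {
  "series": [
    [[0, 0.05, -0.69, 0, 0, 0], [0, 0, -0.69, 0, 0, 0], [0, 0, -0.69, 0, 0, 0], [0, 0, -0.68, 0, 0, 0], [0, 0, 0, 0, 0, 0]]
  ]
}}

```text
time: 14.42
ee_pos: [0.4049, 0.2636, -0.0211]
ee_rot: [[-0.95, 0.312, -0.004], [0.312, 0.95, -0.004], [0.003, -0.005, -1.0]]
force: [-0.1, -0.5, -0.1]
grip_width: 0.0649
gripper_force: 0.0
```

>>> {"api": "play_rows", "payload": {
  "series": [
    [[0, 0, 0, 0, 0, 0], [0, 0, 0, 0, 0, 0], [0, 0, 0, 0, 0, 0], [0, 0, 0, 0, 0, 0], [0, 0, 0, 0, 0, 0]]
  ],
  "fingers": 0
}}

```text
time: 14.83
ee_pos: [0.4056, 0.2669, -0.0164]
ee_rot: [[-0.951, 0.309, 0.002], [0.309, 0.951, 0.001], [-0.001, 0.002, -1.0]]
force: [0.3, -0.5, -0.5]
grip_width: 0.0363
gripper_force: 0.0
```

>>> {"api": "play_rows", "payload": {
  "series": [
    [[0, 0, 0, 0, 0, 0], [0, 0, 0, 0, 0, 0], [0, 0, 0.7, 0, 0, 0], [0, 0, 0.9, 0, 0, 0], [0, 0, 0.9, 0, 0, 0]]
  ]
}}

```text
time: 15.25
ee_pos: [0.4041, 0.2661, 0.083]
ee_rot: [[-0.951, 0.308, -0.002], [0.308, 0.951, -0.002], [0.002, -0.002, -1.0]]
force: [1.4, 0.8, -0.7]
grip_width: 0.0296
gripper_force: 25.0
```

>>> {"api": "play_rows", "payload": {
  "series": [
    [[0.81, -0.4, 0.3, 0, 0, 0.29], [0.81, -0.4, 0.3, 0, 0, 0.29], [0.81, -0.4, 0, 0, 0, 0.29], [0.81, -0.4, 0, 0, 0, 0.29], [0, -0.86, 0, 0, 0, 0.29]]
  ]
}}

```text
time: 15.67
ee_pos: [0.5416, 0.1708, 0.1072]
ee_rot: [[-0.987, 0.158, 0.009], [0.158, 0.987, 0.005], [-0.008, 0.006, -1.0]]
force: [1.2, 0.6, -0.7]
grip_width: 0.0299
gripper_force: 25.0
```

>>> {"api": "play_rows", "payload": {
  "series": [
    [[0, -0.86, 0, 0, 0, 0.29], [0, -0.86, 0, 0, 0, 0.29], [0, -0.86, 0, 0, 0, 0.29], [0, -0.86, 0, 0, 0, 0.29], [0, -0.86, 0, 0, 0, 0.29]]
  ]
}}

```text
time: 16.08
ee_pos: [0.5341, -0.0054, 0.1064]
ee_rot: [[-1.0, 0.008, -0.001], [0.008, 1.0, -0.0], [0.001, -0.0, -1.0]]
force: [0.1, -0.2, 0.1]
grip_width: 0.0302
gripper_force: 25.0
```

>>> {"api": "play_rows", "payload": {
  "series": [
    [[0, -0.86, -0.3, 0, 0, 0], [0, 0, -0.3, 0, 0, 0], [0, 0, 0, 0, 0, 0]]
  ]
}}

```text
time: 16.33
ee_pos: [0.5325, -0.0415, 0.0805]
ee_rot: [[-1.0, 0.016, -0.005], [0.016, 1.0, -0.001], [0.005, -0.001, -1.0]]
force: [-1.0, 1.2, -0.1]
grip_width: 0.03
gripper_force: 25.0
```

```bash
python3 -c "
from h import *
robot.capture('top');st();pieces('top',.016,30)"
```

```text
t16.38 pos [533.3 -38.7  81.5] closeaxis 89.3 tilt [-0.003  0.    -1.   ] F [-0.4  1.   0.1] w 29.7 g 25.0 q [  8.  34. -10. 108.   9.  39.  83.]
top rect c [ 116.5 -602.7] size [218.9 163.6] long axis deg 89.4
top rect c [523.1  53.6] size [16.5 27.1] long axis deg 90.4
top rect c [579.    9.2] size [39.2 13.7] long axis deg 0.4
top rect c [ 818.6 -603.9] size [379.2 781.8] long axis deg 172.6
top rect c [841.5 513.1] size [815.8 575.6] long axis deg 7.9
```

>>> {"api": "play_rows", "payload": {
  "series": [
    [[0, 0, -0.6, 0, 0, 0], [0, 0, -0.6, 0, 0, 0], [0, 0, -0.6, 0, 0, 0], [0, 0, -0.48, 0, 0, 0], [0, 0, 0, 0, 0, 0]]
  ]
}}

```text
time: 16.85
ee_pos: [0.5325, -0.0354, -0.0112]
ee_rot: [[-1.0, 0.006, -0.006], [0.006, 1.0, 0.002], [0.006, 0.001, -1.0]]
force: [0.0, 1.2, -0.5]
grip_width: 0.0296
gripper_force: 25.0
```

>>> {"api": "play_rows", "payload": {
  "series": [
    [[0, 0, 0, 0, 0, 0], [0, 0, 0, 0, 0, 0], [0, 0, 0, 0, 0, 0], [0, 0, 0, 0, 0, 0]]
  ],
  "fingers": 0.43
}}

```text
time: 17.18
ee_pos: [0.5359, -0.0379, -0.0072]
ee_rot: [[-1.0, 0.01, 0.003], [0.01, 1.0, -0.0], [-0.003, -0.0, -1.0]]
force: [-0.6, 0.0, 0.5]
grip_width: 0.0401
gripper_force: 0.0
```

>>> {"api": "play_rows", "payload": {
  "series": [
    [[0, 0, 0.6, 0, 0, 0], [0, 0, 0.9, 0, 0, 0], [0, 0, 0.9, 0, 0, 0], [0, 0, 0.9, 0, 0, 0], [0, 0, 0.9, 0, 0, 0]]
  ]
}}

```text
time: 17.6
ee_pos: [0.5345, -0.0382, 0.162]
ee_rot: [[-1.0, 0.01, 0.001], [0.01, 1.0, -0.0], [-0.001, -0.0, -1.0]]
force: [0.1, -0.1, -0.9]
grip_width: 0.0401
gripper_force: 0.0
```

>>> {"api": "play_rows", "payload": {
  "series": [
    [[0, 0.2, 0.9, 0, 0, 0], [0, 0.5, 0.7, 0, 0, 0], [0, 0.43, 0, 0, 0, 0], [0, 0, 0, 0, 0, 0]]
  ],
  "fingers": 0
}}

```text
time: 17.93
ee_pos: [0.5357, 0.0119, 0.2266]
ee_rot: [[-1.0, 0.004, 0.007], [0.004, 1.0, 0.003], [-0.007, 0.003, -1.0]]
force: [-0.7, 0.9, -0.9]
grip_width: 0.0177
gripper_force: 0.0
```

```bash
python3 -c "
from h import *
st();pieces('top',.016,30);w=robot.capture('wrist')['frame'][:,:,::-1];a=robot.capture('scene')['frame'][:,:,::-1]
o=np.zeros((400,800,3),np.uint8);o[:300,:400]=cv2.resize(w,(400,300));o[:,400:]=cv2.resize(a[150:270,210:330],(400,400));cv2.imwrite('pics/m5.png',o)"
```

```text
t17.93 pos [535.7  11.9 226.6] closeaxis 89.8 tilt [ 0.007  0.003 -1.   ] F [-0.7  0.9 -0.9] w 17.7 g 0.0 q [  5.  23. -13.  98.   6.  59.  80.]
top rect c [ 117.  -603.3] size [161.2 219.7] long axis deg 90.2
top rect c [ 814.7 -603.5] size [379.  769.3] long axis deg 172.6
top rect c [832.6 511.9] size [833.9 575.6] long axis deg 7.9
```

View pics/m5.png

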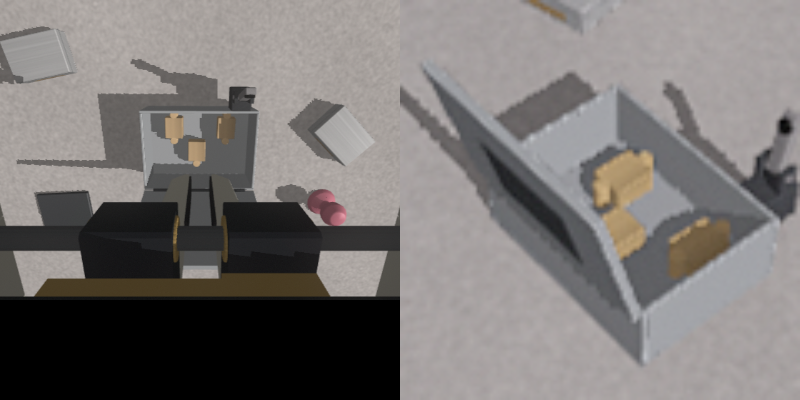

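All three pieces lie in the box: left half, (174,127), (227,127) and (196,150). Next is the lid, so I'll go over and behind it.

>>> {"api": "play_rows", "payload": {
  "series": [
    [[0.83, 0, 0, 0, 0, 0], [0.83, 0, 0, 0, 0, 0], [0.83, 0, 0, 0, 0, 0], [0.83, 0, 0, 0, 0, 0], [0.83, 0, 0, 0, 0, 0]]
  ]
}}

```text
time: 18.5
ee_pos: [0.7013, 0.0043, 0.2215]
ee_rot: [[-1.0, 0.013, -0.003], [0.013, 1.0, -0.002], [0.003, -0.002, -1.0]]
force: [1.5, -0.9, 0.5]
grip_width: 0.0005
gripper_force: 0.0
```

>>> {"api": "play_rows", "payload": {
  "series": [
    [[0, 0, 0, 0, 0, 0], [0, 0, -0.7, 0, 0, 0], [0, 0, -0.7, 0, 0, 0], [0, 0, -0.6, 0, 0, 0], [0, 0, 0, 0, 0, 0]]
  ]
}}

```text
time: 18.92
ee_pos: [0.6952, 0.0044, 0.1357]
ee_rot: [[-1.0, 0.012, -0.015], [0.012, 1.0, -0.002], [0.015, -0.003, -1.0]]
force: [-0.3, 0.3, -1.4]
grip_width: 0.0006
gripper_force: 0.0
```

```bash
python3 -c "
from h import *
for i in range(3):robot.capture('top')
st()"
```

```text
t19.07 pos [700.9   5.9 143.9] closeaxis 89.4 tilt [ 0.001 -0.001 -1.   ] F [ 1.   0.  -0.3] w 0.7 g 0.0 q [  3.  43. -11.  75.   8.  63.  81.]
```

>>> {"api": "play_rows", "payload": {
  "series": [
    [[-0.35, 0, 0, 0, 0, 0], [-0.35, 0, 0, 0, 0, 0], [-0.36, 0, 0.04, 0, 0, 0], [-0.36, 0, 0.04, 0, 0, 0], [-0.32, 0, -0.03, 0, 0, 0]]
  ]
}}

```text
time: 19.48
ee_pos: [0.6334, 0.0069, 0.1491]
ee_rot: [[-1.0, 0.011, 0.009], [0.011, 1.0, 0.0], [-0.009, 0.0, -1.0]]
force: [1.0, -0.5, 0.7]
grip_width: 0.0004
gripper_force: 0.8
```

>>> {"api": "play_rows", "payload": {
  "series": [
    [[-0.32, 0, -0.04, 0, 0, 0], [-0.32, 0, -0.06, 0, 0, 0], [-0.35, 0, -0.16, 0, 0, 0], [-0.35, 0, -0.18, 0, 0, 0], [0, 0, 0, 0, 0, 0]]
  ]
}}

```text
time: 19.9
ee_pos: [0.576, 0.0068, 0.1292]
ee_rot: [[-1.0, 0.01, 0.0], [0.01, 1.0, -0.001], [-0.0, -0.001, -1.0]]
force: [-0.8, 0.3, -0.4]
grip_width: 0.0005
gripper_force: 0.0
```

>>> {"api": "play_rows", "payload": {
  "series": [
    [[-0.29, 0, -0.26, 0, 0, 0], [-0.29, 0, -0.26, 0, 0, 0], [-0.2, 0, -0.34, 0, 0, 0], [-0.2, 0, -0.34, 0, 0, 0], [0, 0, 0, 0, 0, 0]]
  ]
}}

```text
time: 20.32
ee_pos: [0.5371, 0.0067, 0.0793]
ee_rot: [[-1.0, 0.01, -0.002], [0.01, 1.0, -0.001], [0.002, -0.001, -1.0]]
force: [-0.2, -1.0, -0.6]
grip_width: 0.0004
gripper_force: 0.0
```

```bash
python3 -c "
from h import *
st()
a=robot.capture('scene')['frame'][:,:,::-1];cv2.imwrite('pics/s6.png',cv2.resize(a[120:270,200:350],(600,600)))"
```

```text
t20.32 pos [537.1   6.7  79.3] closeaxis 89.4 tilt [-0.002 -0.001 -1.   ] F [-0.2 -1.  -0.6] w 0.4 g 0.0 q [  4.  34. -10. 108.   9.  39.  77.]
```

View pics/s6.png

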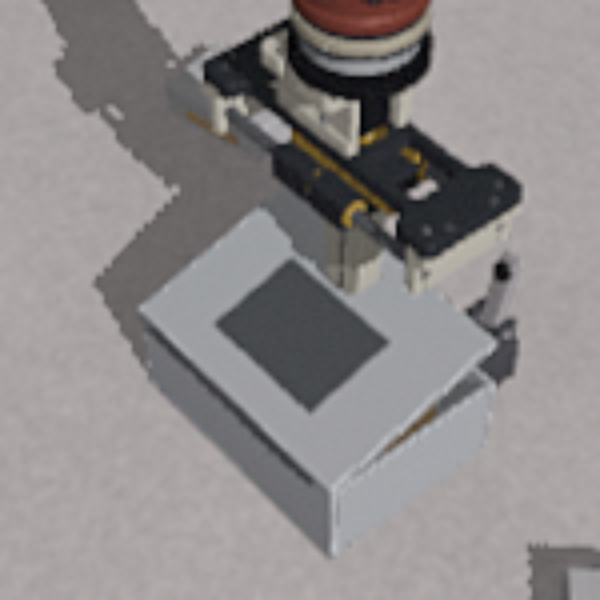

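The lid is nearly shut (about 0.3 rad) and the fingers are clear of the clamp. I'll press it the rest of the way down.

>>> {"api": "play_rows", "payload": {
  "series": [
    [[-0.1, 0, -0.35, 0, 0, 0], [-0.08, 0, -0.35, 0, 0, 0], [0, 0, -0.1, 0, 0, 0], [0, 0, 0, 0, 0, 0]]
  ]
}}

```text
time: 20.7
ee_pos: [0.5328, 0.0069, 0.0499]
ee_rot: [[-1.0, 0.01, 0.002], [0.01, 1.0, -0.001], [-0.002, -0.001, -1.0]]
force: [-2.6, 0.4, 6.4]
grip_width: 0.0006
gripper_force: 3.2
```

>>> {"api": "play_rows", "payload": {
  "series": [
    [[0, 0, -0.05, 0, 0, 0], [0, 0, -0.04, 0, 0, 0], [0, 0, 0, 0, 0, 0]]
  ]
}}

```text
time: 20.95
ee_pos: [0.5329, 0.0069, 0.0496]
ee_rot: [[-1.0, 0.01, 0.003], [0.01, 1.0, -0.001], [-0.003, -0.001, -1.0]]
force: [-7.1, -0.9, 28.9]
grip_width: 0.0005
gripper_force: 14.1
```

>>> {"api": "play_rows", "payload": {
  "series": [
    [[0, 0, 0.6, 0, 0, 0], [0, 0, 0.9, 0, 0, 0], [0, 0, 0.9, 0, 0, 0], [0, -0.9, 0.9, 0, 0, 0], [0, -0.9, 0, 0, 0, 0]]
  ]
}}

```text
time: 21.37
ee_pos: [0.5378, -0.0553, 0.1781]
ee_rot: [[-1.0, 0.002, 0.017], [0.002, 1.0, 0.001], [-0.017, 0.001, -1.0]]
force: [2.1, -0.3, -0.4]
grip_width: 0.0008
gripper_force: 0.0
```

>>> {"api": "play_rows", "payload": {
  "series": [
    [[-0.3, -0.9, 0, 0, 0, 0], [-0.3, -0.9, 0, 0, 0, 0], [-0.3, -0.9, 0, 0, 0, 0], [0, -0.9, 0, 0, 0, 0]]
  ]
}}

```text
time: 21.7
ee_pos: [0.4939, -0.205, 0.1715]
ee_rot: [[-1.0, 0.011, 0.001], [0.011, 1.0, -0.001], [-0.001, -0.001, -1.0]]
force: [0.6, 0.3, -0.0]
grip_width: 0.0004
gripper_force: 0.0
```

```bash
python3 -c "
from h import *
st()
a=robot.capture('scene')['frame'][:,:,::-1];cv2.imwrite('pics/s7full.png',a)
b=robot.capture('top')['frame'][:,:,::-1];cv2.imwrite('pics/t7full.png',b)
o=np.zeros((520,800,3),np.uint8);o[:520,:400]=cv2.resize(a[150:280,230:330],(400,520),interpolation=2);o[:520,400:]=cv2.resize(b[160:264,239:319],(400,520),interpolation=2)
cv2.imwrite('pics/m7.png',o)
for th in(1.5,1.7,1.9,2.1,2.3):
  X=np.array([.4768+.05*np.cos(th),.069,.0795+.05*np.sin(th)]);print(th,np.round(proj(K['scene'],X),1),np.round(proj(K['top'],X),1))
print(proj(K['scene'],[.4768,.069,.0795]))
"
```

```text
t21.70 pos [ 493.9 -205.   171.5] closeaxis 89.4 tilt [ 0.001 -0.001 -1.   ] F [ 0.6  0.3 -0. ] w 0.4 g 0.0 q [ 28.  27. -11. 102.   7.  51. 103.]
1.5 [323.9 185.8] [252.5 233.9]
1.7 [326.9 183.8] [252.4 238.1]
1.9 [329.7 182.6] [252.4 242.2]
2.1 [332.2 182. ] [252.4 246.2]
2.3 [334.2 182.1] [252.5 249.8]
(np.float64(322.9914195355153), np.float64(199.22002338964188))
```

View pics/m7.png

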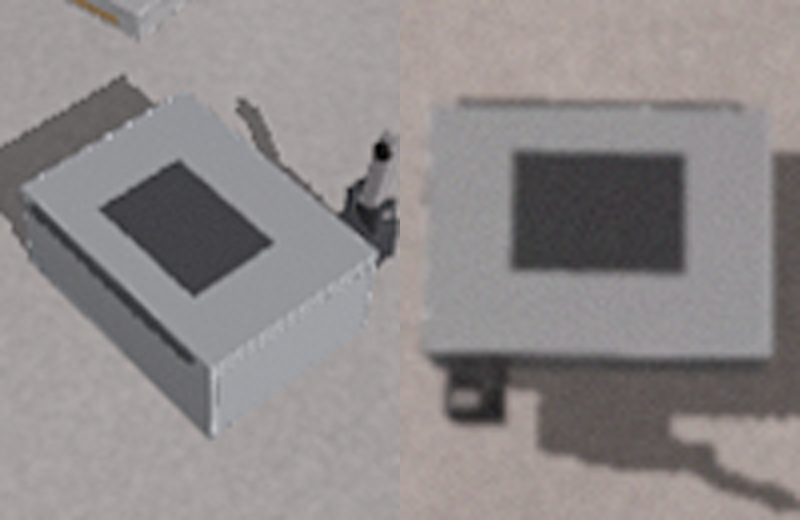

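>>> {"api": "play_rows", "payload": {
  "series": [
    [[-0.18, 0.97, 0, 0, 0, 0], [-0.18, 0.97, 0, 0, 0, 0], [-0.18, 0.97, 0, 0, 0, 0], [-0.18, 0.97, 0, 0, 0, 0], [-0.18, 0.97, 0, 0, 0, 0]]
  ]
}}

```text
time: 22.22
ee_pos: [0.4601, -0.0061, 0.1711]
ee_rot: [[-1.0, 0.01, 0.003], [0.01, 1.0, 0.0], [-0.003, 0.0, -1.0]]
force: [1.3, -0.5, 0.4]
grip_width: 0.0005
gripper_force: 0.0
```

>>> {"api": "play_rows", "payload": {
  "series": [
    [[-0.18, 0.97, 0, 0, 0, 0], [-0.14, 0.97, 0, 0, 0, 0], [0, 0, 0, 0, 0, 0], [0, 0, 0, 0, 0, 0]]
  ]
}}

```text
time: 22.55
ee_pos: [0.4471, 0.0728, 0.171]
ee_rot: [[-1.0, 0.003, 0.003], [0.003, 1.0, 0.001], [-0.003, 0.001, -1.0]]
force: [-0.4, -1.5, -0.7]
grip_width: 0.0001
gripper_force: 0.0
```

```bash
cat >> h.py <<'E'
def panel(path,k,roi,z,lo=0,hi=85):
    a=cv2.imread(path) if isinstance(path,str) else path
    x0,y0,x1,y1=roi; g=cv2.cvtColor(a,cv2.COLOR_BGR2GRAY)[y0:y1,x0:x1]
    g4=cv2.resize(g,None,fx=4,fy=4,interpolation=cv2.INTER_CUBIC)
    m=cv2.inRange(g4,lo,hi); ct=max(cv2.findContours(m,0,1)[0],key=cv2.contourArea)
    q=np.array([back(k,x0+(p[0][0]+.5)/4-.5,y0+(p[0][1]+.5)/4-.5,z)[:2] for p in ct])*1000
    r=cv2.minAreaRect(q.astype(np.float32)); print(np.round(r[0],1),np.round(r[1],1),round(r[2],1)); return r
E
python3 -c "
from h import *
robot.capture('top');st()
panel('pics/s7full.png',K['scene'],(250,185,304,228),.073)
panel('pics/t7full.png',K['top'],(250,180,310,220),.073)"
```

```text
t22.60 pos [447.3  70.3 170.6] closeaxis 89.6 tilt [ 0.002  0.    -1.   ] F [ 0.6 -0.2  0.2] w 0.3 g 0.0 q [ -1.  20. -14. 114.   7.  46.  70.]
[573.6   6.3] [88.  62.4] 89.4
[571.8   7.4] [87.4 61.5] 89.3
```

>>> {"api": "play_rows", "payload": {
  "series": [
    [[0, 0, -0.6, 0, 0, 0], [0, 0, -0.7, 0, 0, 0], [0, 0, -0.6, 0, 0, 0], [0, 0, 0, 0, 0, 0], [0, 0, 0, 0, 0, 0]]
  ]
}}

```text
time: 23.02
ee_pos: [0.4464, 0.0675, 0.0933]
ee_rot: [[-1.0, 0.013, -0.002], [0.013, 1.0, -0.001], [0.002, -0.001, -1.0]]
force: [0.2, 0.5, 0.4]
grip_width: 0.0003
gripper_force: 0.0
```

>>> {"api": "play_rows", "payload": {
  "series": [
    [[0.25, 0, 0, 0, 0, 0], [0.25, 0, 0, 0, 0, 0], [0.18, 0, 0, 0, 0, 0], [0.18, 0, -0.02, 0, 0, 0], [0, 0, 0, 0, 0, 0]]
  ]
}}

```text
time: 23.43
ee_pos: [0.4829, 0.0686, 0.0936]
ee_rot: [[-1.0, 0.012, 0.003], [0.012, 1.0, 0.0], [-0.003, 0.0, -1.0]]
force: [-0.2, 0.5, 0.3]
grip_width: 0.0007
gripper_force: 0.0
```

>>> {"api": "play_rows", "payload": {
  "series": [
    [[0.13, 0, -0.05, 0, 0, 0], [0.13, 0, -0.06, 0, 0, 0], [0.11, 0, -0.09, 0, 0, 0], [0.1, 0, -0.09, 0, 0, 0], [0, 0, 0, 0, 0, 0]]
  ]
}}

```text
time: 23.85
ee_pos: [0.5003, 0.0691, 0.0803]
ee_rot: [[-1.0, 0.01, 0.0], [0.01, 1.0, 0.0], [-0.0, 0.0, -1.0]]
force: [-0.1, 0.8, 0.3]
grip_width: 0.0004
gripper_force: 0.0
```

>>> {"api": "play_rows", "payload": {
  "series": [
    [[0.08, 0, -0.12, 0, 0, 0], [0.08, 0, -0.13, 0, 0, 0], [0.03, 0, -0.14, 0, 0, 0], [0.03, 0, -0.14, 0, 0, 0], [0, 0, 0, 0, 0, 0]]
  ]
}}

```text
time: 24.27
ee_pos: [0.5087, 0.0692, 0.0607]
ee_rot: [[-1.0, 0.01, 0.0], [0.01, 1.0, -0.001], [-0.0, -0.001, -1.0]]
force: [-1.4, -1.3, 8.4]
grip_width: 0.0006
gripper_force: 4.5
```

```bash
python3 -c "
from h import *
st()
a=robot.capture('scene')['frame'][:,:,::-1];w=robot.capture('wrist')['frame'][:,:,::-1]
o=np.zeros((400,800,3),np.uint8);o[:300,:400]=cv2.resize(w,(400,300));o[:,400:]=cv2.resize(a[150:250,250:350],(400,400));cv2.imwrite('pics/m8.png',o)"
```

```text
t24.27 pos [508.7  69.2  60.7] closeaxis 89.4 tilt [ 0.    -0.001 -1.   ] F [-1.4 -1.3  8.4] w 0.6 g 4.5 q [ -3.  34. -11. 112.  11.  35.  68.]
```

View pics/m8.png

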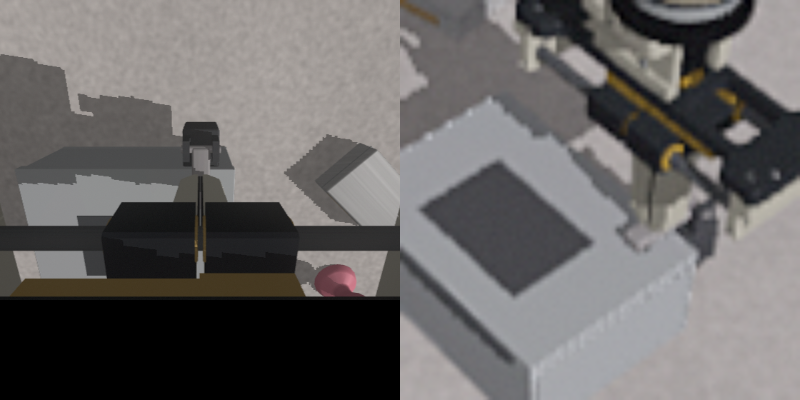

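The clamp lies down over the lid edge, with contact at true z ≈ 83.7 mm where 84 is expected. I'll press it once more, then head to the right-hand tin.

>>> {"api": "play_rows", "payload": {
  "series": [
    [[0, 0, -0.08, 0, 0, 0], [0, 0, 0, 0, 0, 0], [0, 0, 0.5, 0, 0, 0], [0, 0, 0.9, 0, 0, 0], [0, 0, 0.9, 0, 0, 0]]
  ]
}}

```text
time: 24.78
ee_pos: [0.5068, 0.0692, 0.1485]
ee_rot: [[-1.0, 0.01, -0.004], [0.01, 1.0, -0.0], [0.004, -0.0, -1.0]]
force: [1.5, 0.2, 0.0]
grip_width: 0.0005
gripper_force: 0.0
```

>>> {"api": "play_rows", "payload": {
  "series": [
    [[-0.16, -0.56, 0, 0, 0, -0.945], [-0.16, -0.56, 0, 0, 0, -0.945], [-0.16, -0.56, 0, 0, 0, -0.945], [-0.16, -0.56, 0, 0, 0, -0.945], [-0.16, -0.56, 0, 0, 0, -0.945]]
  ],
  "fingers": 1
}}

```text
time: 25.2
ee_pos: [0.4755, -0.0436, 0.1482]
ee_rot: [[-0.873, 0.487, -0.001], [0.487, 0.873, 0.0], [0.001, -0.0, -1.0]]
force: [-0.3, 0.6, -0.4]
grip_width: 0.0291
gripper_force: 0.0
```

>>> {"api": "play_rows", "payload": {
  "series": [
    [[-0.16, -0.56, 0, 0, 0, -0.945], [-0.16, -0.56, 0, 0, 0, -0.945], [-0.16, -0.56, 0, 0, 0, -0.945], [-0.16, -0.56, 0, 0, 0, -0.945], [-0.16, -0.56, 0, 0, 0, -0.945]]
  ]
}}

```text
time: 25.62
ee_pos: [0.4436, -0.1555, 0.1481]
ee_rot: [[-0.537, 0.844, -0.001], [0.844, 0.537, 0.0], [0.001, -0.001, -1.0]]
force: [-0.3, 0.6, 0.2]
grip_width: 0.0626
gripper_force: 0.0
```

>>> {"api": "play_rows", "payload": {
  "series": [
    [[-0.16, -0.56, 0, 0, 0, -0.945], [-0.16, -0.56, 0, 0, 0, -0.945], [-0.16, -0.56, 0, 0, 0, -0.945], [-0.16, -0.56, 0, 0, 0, -0.945], [0, 0, 0, 0, 0, 0]]
  ]
}}

```text
time: 26.03
ee_pos: [0.4166, -0.2495, 0.1483]
ee_rot: [[-0.164, 0.986, -0.001], [0.986, 0.164, -0.004], [-0.003, -0.002, -1.0]]
force: [-0.0, -0.4, -0.1]
grip_width: 0.0919
gripper_force: 0.0
```

```bash
python3 -c "
from h import *
robot.capture('top');st()
b=robot.capture('top')['frame'][:,:,::-1];cv2.imwrite('pics/t9full.png',b)
c=robot.capture('wrist');w=c['frame'][:,:,::-1];cv2.imwrite('pics/w9.png',w)
np.savez('w9.npz',**c)
a=robot.capture('scene')['frame'][:,:,::-1]
o=np.zeros((420,800,3),np.uint8);o[:,:560]=w;o[:240,560:]=cv2.resize(a[150:250,250:350],(240,240));cv2.imwrite('pics/m9.png',o)"
```

```text
t26.08 pos [ 417.5 -246.5  148.2] closeaxis 9.8 tilt [-0.001 -0.001 -1.   ] F [ 0.5 -0.   0.5] w 92.8 g 0.0 q [ 21.  24.  10. 112.  -6.  44.  44.]
```

View pics/m9.png

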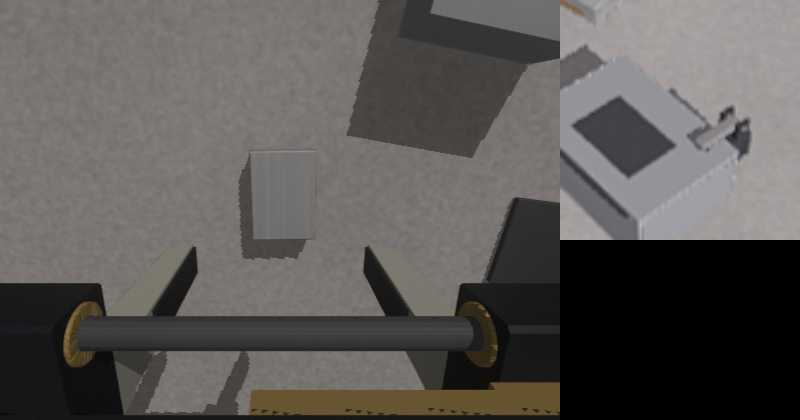

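The clamp is down flat (inset). The tin's top face in the wrist image spans columns 250–316 and rows 151–239.

```bash
python3 -c "
from h import *
c=np.load('w9.npz');k=cam({q:c[q] for q in c})if 0 else (float(c['fx']),float(c['cx']),float(c['cy']),c['R'],c['t'])
q=np.array([back(k,*p,.028)[:2]*1000 for p in((250,151),(316,151),(316,238.5),(251,239))])
print(np.round(q,1),q.mean(0));e=np.roll(q,-1,0)-q;print(np.linalg.norm(e,axis=1),np.degrees(np.arctan2(e[:,1],e[:,0])))
print('campos',-k[3].T@k[4])
print(back(k,*proj(k,[.4175,-.2465,.028]),.028), proj(k,[.4175,-.2465,.028]))"
```

```text
[[ 383.6 -207. ]
 [ 444.4 -196.2]
 [ 462.4 -282.3]
 [ 397.7 -294.3]] [ 422.03293113 -244.96400015]
[61.80722585 87.98637247 65.85432274 88.50797011] [  10.03924203  -78.1767608  -169.47821607   99.19402557]
campos [ 0.40510699 -0.16607548  0.33687873]
[ 0.4175 -0.2465  0.028 ] (np.float64(278.40153783389235), np.float64(197.31670785997983))
```

>>> {"api": "play_rows", "payload": {
  "series": [
    [[0.09, 0.04, -0.8, 0, 0, 0.04], [0, 0, -0.85, 0, 0, 0], [0, 0, -0.85, 0, 0, 0], [0, 0, -0.85, 0, 0, 0], [0, 0, -0.55, 0, 0, 0]]
  ]
}}

```text
time: 26.65
ee_pos: [0.4219, -0.2401, -0.0099]
ee_rot: [[-0.182, 0.983, -0.002], [0.983, 0.182, 0.003], [0.003, -0.002, -1.0]]
force: [-0.1, 0.1, -0.6]
grip_width: 0.0934
gripper_force: 0.0
```

>>> {"api": "play_rows", "payload": {
  "series": [
    [[0, 0, -0.25, 0, 0, 0], [0, 0, 0, 0, 0, 0], [0, 0, 0, 0, 0, 0], [0, 0, 0, 0, 0, 0]]
  ]
}}

```text
time: 26.98
ee_pos: [0.4235, -0.243, -0.016]
ee_rot: [[-0.179, 0.984, 0.002], [0.984, 0.179, -0.001], [-0.001, 0.002, -1.0]]
force: [0.3, 0.1, -1.1]
grip_width: 0.0929
gripper_force: 0.0
```

>>> {"api": "play_rows", "payload": {
  "series": [
    [[0, 0, 0, 0, 0, 0], [0, 0, 0, 0, 0, 0], [0, 0, 0, 0, 0, 0], [0, 0, 0, 0, 0, 0], [0, 0, 0, 0, 0, 0]]
  ],
  "fingers": 0,
  "squeeze": 35
}}

```text
time: 27.4
ee_pos: [0.4217, -0.2429, -0.0169]
ee_rot: [[-0.178, 0.984, -0.001], [0.984, 0.178, 0.0], [0.0, -0.001, -1.0]]
force: [-2.3, -0.5, 1.9]
grip_width: 0.0645
gripper_force: 1.2
```

>>> {"api": "play_rows", "payload": {
  "series": [
    [[0, 0, 0, 0, 0, 0], [0, 0, 0, 0, 0, 0], [0, 0, 0, 0, 0, 0]]
  ]
}}

```text
time: 27.65
ee_pos: [0.4217, -0.2429, -0.017]
ee_rot: [[-0.178, 0.984, -0.001], [0.984, 0.178, 0.0], [0.0, -0.001, -1.0]]
force: [-1.8, 0.1, 5.8]
grip_width: 0.0637
gripper_force: 35.0
```

>>> {"api": "play_rows", "payload": {
  "series": [
    [[0, 0, 0.4, 0, 0, 0], [0, 0, 0.8, 0, 0, 0], [0, 0, 0.8, 0, 0, 0], [0, 0, 0.8, 0, 0, 0]]
  ]
}}

```text
time: 27.98
ee_pos: [0.4217, -0.2423, 0.0952]
ee_rot: [[-0.179, 0.984, -0.002], [0.984, 0.179, 0.001], [0.001, -0.001, -1.0]]
force: [0.4, -0.3, -2.0]
grip_width: 0.064
gripper_force: 35.0
```

>>> {"api": "play_rows", "payload": {
  "series": [
    [[0.472, 0.786, 0, 0, 0, -0.227], [0.472, 0.786, 0, 0, 0, -0.227], [0.472, 0.786, 0, 0, 0, -0.227], [0.472, 0.786, 0, 0, 0, -0.227], [0.472, 0.786, 0, 0, 0, -0.227]]
  ]
}}

```text
time: 28.4
ee_pos: [0.517, -0.0838, 0.0943]
ee_rot: [[-0.059, 0.998, -0.001], [0.998, 0.059, 0.0], [0.0, -0.001, -1.0]]
force: [0.1, -1.3, -2.2]
grip_width: 0.0639
gripper_force: 35.0
```

>>> {"api": "play_rows", "payload": {
  "series": [
    [[0.472, 0.786, 0, 0, 0, -0.227], [0.472, 0.786, 0, 0, 0, -0.227], [0.472, 0.786, 0, 0, 0, -0.227], [0, 0, 0, 0, 0, 0], [0, 0, 0, 0, 0, 0]]
  ]
}}

```text
time: 28.82
ee_pos: [0.5737, 0.0127, 0.0935]
ee_rot: [[0.004, 1.0, -0.001], [1.0, -0.004, 0.002], [0.002, -0.001, -1.0]]
force: [-0.8, -0.7, -2.1]
grip_width: 0.0633
gripper_force: 35.0
```

```bash
python3 -c "
from h import *
for i in range(3):robot.capture('top')
st()"
```

```text
t28.97 pos [572.3   7.   94.2] closeaxis -0.7 tilt [-0.002 -0.001 -1.   ] F [-0.1 -0.3 -1.9] w 64.0 g 35.0 q [-12.  36.  14. 102. -11.  44.   7.]
```

>>> {"api": "play_rows", "payload": {
  "series": [
    [[0, 0, -0.3, 0, 0, 0], [0, 0, -0.3, 0, 0, 0], [0, 0, -0.2, 0, 0, 0], [0, 0, -0.07, 0, 0, 0], [0, 0, 0, 0, 0, 0]]
  ]
}}

```text
time: 29.38
ee_pos: [0.5724, 0.0076, 0.0592]
ee_rot: [[0.012, 1.0, -0.002], [1.0, -0.012, -0.0], [-0.0, -0.002, -1.0]]
force: [0.2, -0.5, -1.4]
grip_width: 0.0642
gripper_force: 35.0
```

>>> {"api": "play_rows", "payload": {
  "series": [
    [[0, 0, -0.05, 0, 0, 0], [0, 0, -0.03, 0, 0, 0], [0, 0, 0, 0, 0, 0], [0, 0, 0, 0, 0, 0]]
  ]
}}

```text
time: 29.72
ee_pos: [0.5735, 0.0087, 0.057]
ee_rot: [[0.011, 1.0, 0.001], [1.0, -0.011, 0.0], [0.0, 0.001, -1.0]]
force: [-0.3, 0.5, -1.4]
grip_width: 0.0639
gripper_force: 35.0
```

```bash
python3 -c "
from h import *
st()"
```

```text
t29.72 pos [573.5   8.7  57. ] closeaxis -0.6 tilt [ 0.001  0.    -1.   ] F [-0.3  0.5 -1.4] w 63.9 g 35.0 q [-11.  39.  13. 103. -13.  39.   8.]
```

>>> {"api": "play_rows", "payload": {
  "series": [
    [[-0.02, 0, -0.03, 0, 0, 0], [0, 0, -0.03, 0, 0, 0], [0, 0, 0, 0, 0, 0]]
  ]
}}

```text
time: 29.97
ee_pos: [0.5732, 0.0087, 0.0561]
ee_rot: [[0.011, 1.0, 0.002], [1.0, -0.011, 0.0], [0.001, 0.002, -1.0]]
force: [-1.6, -0.4, 7.3]
grip_width: 0.0637
gripper_force: 35.0
```

>>> {"api": "play_rows", "payload": {
  "series": [
    [[0, 0, 0, 0, 0, 0], [0, 0, 0, 0, 0, 0], [0, 0, 0, 0, 0, 0], [0, 0, 0, 0, 0, 0]]
  ],
  "fingers": 0.95
}}

```text
time: 30.3
ee_pos: [0.5725, 0.0087, 0.0542]
ee_rot: [[0.011, 1.0, -0.0], [1.0, -0.011, 0.0], [0.0, -0.0, -1.0]]
force: [0.1, -0.3, -0.4]
grip_width: 0.0853
gripper_force: 0.0
```

>>> {"api": "play_rows", "payload": {
  "series": [
    [[0, 0, 0, 0, 0, 0], [0, 0, 0.5, 0, 0, 0], [0, 0, 0.9, 0, 0, 0], [0, 0, 0.9, 0, 0, 0], [0, 0, 0.6, 0, 0, 0]]
  ]
}}

```text
time: 30.72
ee_pos: [0.5737, 0.0084, 0.1733]
ee_rot: [[0.011, 1.0, 0.003], [1.0, -0.011, -0.0], [-0.0, 0.003, -1.0]]
force: [1.3, 0.7, -0.3]
grip_width: 0.0885
gripper_force: 0.0
```

>>> {"api": "play_rows", "payload": {
  "series": [
    [[-0.075, 0.767, 0, 0, 0, -0.883], [-0.075, 0.767, 0, 0, 0, -0.883], [-0.075, 0.767, 0, 0, 0, -0.883], [-0.075, 0.767, 0, 0, 0, -0.883], [-0.075, 0.767, 0, 0, 0, -0.883]]
  ],
  "fingers": 1
}}

```text
time: 31.13
ee_pos: [0.5571, 0.1635, 0.1703]
ee_rot: [[0.46, 0.888, -0.0], [0.888, -0.46, 0.0], [0.0, -0.0, -1.0]]
force: [0.4, 0.2, 0.5]
grip_width: 0.0932
gripper_force: 0.0
```

>>> {"api": "play_rows", "payload": {
  "series": [
    [[-0.075, 0.767, 0, 0, 0, -0.883], [-0.075, 0.767, 0, 0, 0, -0.883], [-0.075, 0.767, 0, 0, 0, -0.883], [0, 0, -0.5, 0, 0, 0], [0, 0, 0, 0, 0, 0]]
  ]
}}

```text
time: 31.55
ee_pos: [0.5451, 0.2569, 0.1469]
ee_rot: [[0.678, 0.735, -0.006], [0.735, -0.678, -0.002], [-0.006, -0.004, -1.0]]
force: [-0.5, -0.0, -1.0]
grip_width: 0.0934
gripper_force: 0.0
```

```bash
python3 -c "
from h import *
for i in range(3):robot.capture('top')
st()
print('toy',back(K['top'],192,165,.04))
a=robot.capture('scene')['frame'][:,:,::-1];cv2.imwrite('pics/s10full.png',a)
b=robot.capture('top')['frame'][:,:,::-1];cv2.imwrite('pics/t10full.png',b)
c=robot.capture('wrist');w=c['frame'][:,:,::-1];np.savez('w10.npz',**c)
o=np.zeros((600,800,3),np.uint8);o[:360,:400]=cv2.resize(w[80:332,140:420],(400,360));o[:400,400:]=cv2.resize(b[165:245,239:319],(400,400),interpolation=2)
o[360:,:400]=cv2.resize(a[165:225,240:340],(400,240),interpolation=2);cv2.imwrite('pics/m10.png',o)"
```

```text
t31.70 pos [549.  252.2 150.6] closeaxis -43.1 tilt [ 0.    -0.001 -1.   ] F [ 1.3 -0.9  0.1] w 93.3 g 0.0 q [-43.  36.  27.  93. -18.  55. -53.]
toy [0.6809051 0.2428453 0.04     ]
```

View pics/m10.png

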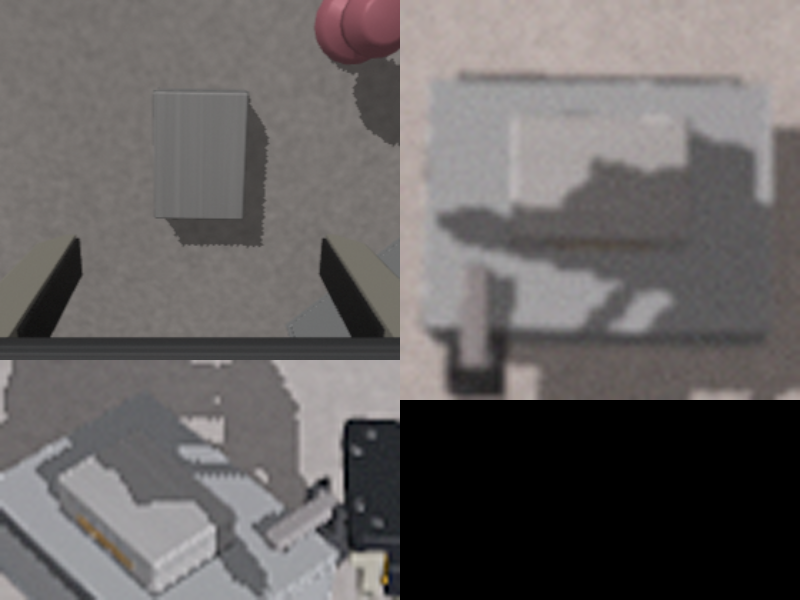

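The tin sits on the panel. The tin A top face in the crop spans (154,93)–(245,218), and the placed tin's top face in the right half spans (512..688, 115..~238).

```bash
python3 -c "
from h import *
c=np.load('w10.npz');k=(float(c['fx']),float(c['cx']),float(c['cy']),c['R'],c['t'])
q=np.array([back(k,140+(x+.5)*.7-.5,80+(y+.5)*.7-.5,.028)[:2]*1000 for x,y in((154,93),(247,93),(243.5,218),(154,217))])
print(np.round(q,1),q.mean(0));e=np.roll(q,-1,0)-q;print(np.linalg.norm(e,axis=1),np.degrees(np.arctan2(e[:,1],e[:,0])))
f=lambda x,y,z:back(K['top'],239+(x-400+.5)/5-.5,165+(y+.5)/5-.5,z)[:2]*1000
print('tinB',[np.round(f(*p,.101),1) for p in((512,115),(688,115),(512,240),(688,240))])
print('panel same way',[np.round(back(K['top'],239+(x-400+.5)/5-.5,160+(y+.5)/5-.5,.073)[:2]*1000,1) for x,y in((513,152),(686,152),(513,270),(686,270))])
g=lambda x,y,z:back(K['scene'],240+(x+.5)/4-.5,165+(y-360+.5)/4-.5,z)[:2]*1000
print('scene tin',[np.round(g(*p,.101),1) for p in((57,478),(93,455),(155,567),(216,523))])
print(proj(K['scene'],[.5727,.0069,.101]))
"
```

```text
[[561.1 308.3]
 [605.8 266.3]
 [545.6 202.2]
 [499.7 246.4]] [553.05661318 255.79665716]
[61.2789527  87.89335431 63.7216539  87.11879845] [ -43.18096693 -133.16991889  136.09232403   45.22684388]
tinB [array([602.8,  51.3]), array([603.4, -38. ]), array([538.2,  50.4]), array([538.8, -37.8])]
panel same way [array([603.6,  51.9]), array([604.2, -38.3]), array([541. ,  51.1]), array([541.6, -38.1])]
scene tin [array([604.8, -37.3]), array([576.8, -37.8]), array([605.3,  51.7]), array([557. ,  50.1])]
(np.float64(276.3134796490029), np.float64(198.1049907679191))
```

>>> {"api": "play_rows", "payload": {
  "series": [
    [[0.1, 0.06, -0.6, 0, 0, -0.05], [0, 0, -0.9, 0, 0, 0], [0, 0, -0.9, 0, 0, 0], [0, 0, -0.9, 0, 0, 0], [0, 0, -0.6, 0, 0, 0]]
  ]
}}

```text
time: 32.27
ee_pos: [0.5516, 0.2552, -0.008]
ee_rot: [[0.687, 0.727, -0.002], [0.727, -0.687, -0.001], [-0.002, -0.001, -1.0]]
force: [-1.2, 0.1, -0.6]
grip_width: 0.0927
gripper_force: 0.0
```

>>> {"api": "play_rows", "payload": {
  "series": [
    [[0, 0, -0.3, 0, 0, 0], [0, 0, 0, 0, 0, 0], [0, 0, 0, 0, 0, 0], [0, 0, 0, 0, 0, 0]]
  ]
}}

```text
time: 32.6
ee_pos: [0.5545, 0.2567, -0.0156]
ee_rot: [[0.686, 0.727, 0.004], [0.727, -0.686, 0.001], [0.004, 0.002, -1.0]]
force: [0.6, -0.4, 0.4]
grip_width: 0.0934
gripper_force: 0.0
```

>>> {"api": "play_rows", "payload": {
  "series": [
    [[0, 0, 0, 0, 0, 0], [0, 0, 0, 0, 0, 0], [0, 0, 0, 0, 0, 0], [0, 0, 0, 0, 0, 0], [0, 0, 0, 0, 0, 0]]
  ],
  "fingers": 0
}}

```text
time: 33.02
ee_pos: [0.5528, 0.2567, -0.0173]
ee_rot: [[0.686, 0.728, 0.001], [0.728, -0.686, 0.0], [0.001, 0.0, -1.0]]
force: [1.0, -1.9, 1.3]
grip_width: 0.0645
gripper_force: 0.9
```

>>> {"api": "play_rows", "payload": {
  "series": [
    [[0, 0, 0, 0, 0, 0], [0, 0, 0, 0, 0, 0], [0, 0, 0, 0, 0, 0], [0, 0, 0, 0, 0, 0]]
  ]
}}

```text
time: 33.35
ee_pos: [0.5528, 0.2566, -0.0173]
ee_rot: [[0.686, 0.728, 0.001], [0.728, -0.686, 0.0], [0.001, 0.0, -1.0]]
force: [-0.6, -0.2, 3.8]
grip_width: 0.064
gripper_force: 35.0
```

```bash
python3 -c "
from h import *
st()"
```

```text
t33.35 pos [552.8 256.6 -17.3] closeaxis -43.3 tilt [ 0.001  0.    -1.   ] F [-0.6 -0.2  3.8] w 64.0 g 35.0 q [-39.  48.  20. 100. -25.  36. -48.]
```

>>> {"api": "play_rows", "payload": {
  "series": [
    [[0, 0, 0.4, 0, 0, 0], [0, 0, 0.8, 0, 0, 0], [0, 0, 0.9, 0, 0, 0], [0, 0, 0.9, 0, 0, 0], [0, 0, 0.65, 0, 0, 0]]
  ]
}}

```text
time: 33.77
ee_pos: [0.5529, 0.2565, 0.1304]
ee_rot: [[0.686, 0.728, 0.001], [0.728, -0.686, 0.0], [0.001, 0.001, -1.0]]
force: [1.3, -0.0, -1.0]
grip_width: 0.0639
gripper_force: 35.0
```

>>> {"api": "play_rows", "payload": {
  "series": [
    [[0.062, -0.78, 0, 0, 0, 0.888], [0.062, -0.78, 0, 0, 0, 0.888], [0.062, -0.78, 0, 0, 0, 0.888], [0.062, -0.78, 0, 0, 0, 0.888], [0.062, -0.78, 0, 0, 0, 0.888]]
  ]
}}

```text
time: 34.18
ee_pos: [0.5639, 0.0992, 0.1274]
ee_rot: [[0.282, 0.959, -0.002], [0.959, -0.282, -0.0], [-0.001, -0.002, -1.0]]
force: [1.0, -0.4, -1.6]
grip_width: 0.0638
gripper_force: 35.0
```

>>> {"api": "play_rows", "payload": {
  "series": [
    [[0.062, -0.78, 0, 0, 0, 0.888], [0.062, -0.78, 0, 0, 0, 0.888], [0.062, -0.78, 0, 0, 0, 0.888], [0, 0, 0, 0, 0, 0], [0, 0, 0, 0, 0, 0]]
  ]
}}

```text
time: 34.6
ee_pos: [0.5716, 0.0035, 0.1276]
ee_rot: [[0.019, 1.0, -0.002], [1.0, -0.019, -0.001], [-0.001, -0.002, -1.0]]
force: [-0.6, 0.2, -2.6]
grip_width: 0.0641
gripper_force: 35.0
```

>>> {"api": "play_rows", "payload": {
  "series": [
    [[0, 0, -0.3, 0, 0, 0], [0, 0, 0, 0, 0, 0], [0, 0, 0, 0, 0, 0], [0, 0, 0, 0, 0, 0]]
  ]
}}

```text
time: 34.93
ee_pos: [0.5721, 0.0084, 0.1161]
ee_rot: [[0.01, 1.0, -0.001], [1.0, -0.01, 0.001], [0.001, -0.001, -1.0]]
force: [0.5, -0.5, -1.6]
grip_width: 0.0639
gripper_force: 35.0
```

```bash
python3 -c "
from h import *
p=[]
for i in range(4):robot.capture('top');p.append(robot.sense()['ee_pos'])
print(np.round(np.array(p)*1000,1));st()
b=robot.capture('top')['frame'][:,:,::-1];c=robot.capture('wrist');w=c['frame'][:,:,::-1]
a=robot.capture('scene')['frame'][:,:,::-1]
o=np.zeros((450,800,3),np.uint8);o[:300,:400]=cv2.resize(w,(400,300));o[:450,400:]=cv2.resize(a[130:220+22,230:330],(400,450))
cv2.imwrite('pics/m11.png',o)"
```

```text
[[572.4   8.1 116.4]
 [572.5   7.8 116.5]
 [572.6   7.6 116.6]
 [572.6   7.4 116.6]]
t35.13 pos [572.6   7.4 116.6] closeaxis -0.6 tilt [ 0.001  0.    -1.   ] F [-0.5  0.5 -2. ] w 63.8 g 35.0 q [-11.  34.  13. 101. -10.  47.   6.]
```

View pics/m11.png

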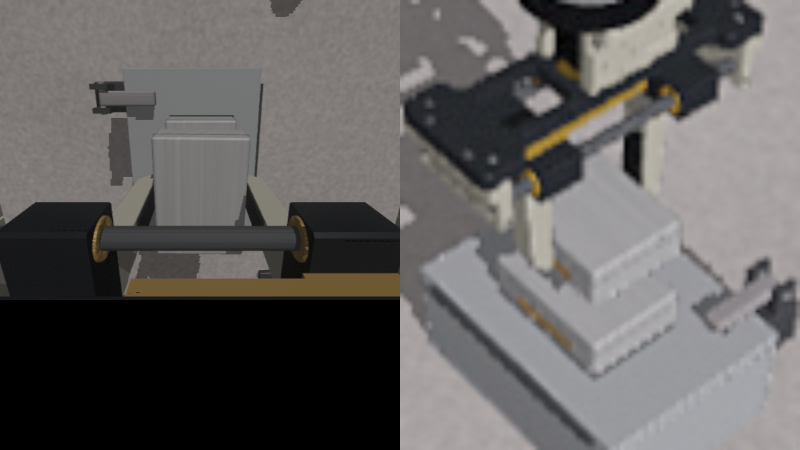

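Tin A hangs aligned over tin B in both views. I'll lower it.

>>> {"api": "play_rows", "payload": {
  "series": [
    [[0, 0, -0.25, 0, 0, 0], [0, 0, -0.25, 0, 0, 0], [0, 0, -0.2, 0, 0, 0], [0, 0, -0.06, 0, 0, 0], [0, 0, 0, 0, 0, 0]]
  ]
}}

```text
time: 35.7
ee_pos: [0.5714, 0.0069, 0.0847]
ee_rot: [[0.012, 1.0, -0.003], [1.0, -0.012, 0.0], [-0.0, -0.003, -1.0]]
force: [-0.2, -0.4, -1.9]
grip_width: 0.0641
gripper_force: 35.0
```

>>> {"api": "play_rows", "payload": {
  "series": [
    [[0, 0, -0.03, 0, 0, 0], [0, 0, -0.03, 0, 0, 0], [0, 0, 0, 0, 0, 0], [0, 0, 0, 0, 0, 0]]
  ]
}}

```text
time: 36.03
ee_pos: [0.5726, 0.0069, 0.0837]
ee_rot: [[0.012, 1.0, 0.001], [1.0, -0.012, 0.0], [0.0, 0.001, -1.0]]
force: [0.4, 0.3, -2.5]
grip_width: 0.0639
gripper_force: 35.0
```

>>> {"api": "play_rows", "payload": {
  "series": [
    [[0, 0, -0.03, 0, 0, 0], [0, 0, 0, 0, 0, 0], [0, 0, 0, 0, 0, 0]]
  ]
}}

```text
time: 36.28
ee_pos: [0.5727, 0.0069, 0.0837]
ee_rot: [[0.012, 1.0, 0.001], [1.0, -0.012, 0.0], [0.0, 0.001, -1.0]]
force: [-2.2, 0.2, 5.7]
grip_width: 0.064
gripper_force: 35.0
```

>>> {"api": "play_rows", "payload": {
  "series": [
    [[0, 0, 0, 0, 0, 0], [0, 0, 0, 0, 0, 0], [0, 0, 0, 0, 0, 0], [0, 0, 0, 0, 0, 0], [0, 0, 0, 0, 0, 0]]
  ],
  "fingers": 1
}}

```text
time: 36.7
ee_pos: [0.5724, 0.0069, 0.0822]
ee_rot: [[0.012, 1.0, -0.0], [1.0, -0.012, 0.0], [0.0, -0.0, -1.0]]
force: [-0.4, 0.2, 0.7]
grip_width: 0.0911
gripper_force: 0.0
```

>>> {"api": "play_rows", "payload": {
  "series": [
    [[0, 0, 0.5, 0, 0, 0], [0, 0, 0.9, 0, 0, 0], [0, 0, 0.9, 0, 0, 0], [0, 0, 0.6, 0, 0, 0]]
  ]
}}

```text
time: 37.03
ee_pos: [0.5735, 0.0067, 0.2014]
ee_rot: [[0.012, 1.0, 0.004], [1.0, -0.012, -0.0], [0.0, 0.004, -1.0]]
force: [1.2, -0.1, 0.1]
grip_width: 0.0928
gripper_force: 0.0
```

>>> {"api": "play_rows", "payload": {
  "series": [
    [[-0.2, -0.8, 0, 0, 0, 0], [-0.2, -0.9, 0, 0, 0, 0], [-0.2, -0.9, 0, 0, 0, 0], [-0.2, -0.9, 0, 0, 0, 0], [-0.2, -0.9, 0, 0, 0, 0]]
  ]
}}

```text
time: 37.45
ee_pos: [0.5318, -0.1706, 0.1984]
ee_rot: [[0.011, 1.0, 0.0], [1.0, -0.011, -0.0], [-0.0, 0.0, -1.0]]
force: [0.8, -0.3, 0.4]
grip_width: 0.093
gripper_force: 0.0
```

```bash
python3 -c "
from h import *
st()
a=robot.capture('scene')['frame'][:,:,::-1];b=robot.capture('top')['frame'][:,:,::-1]
o=np.zeros((560,800,3),np.uint8);o[:400,:400]=cv2.resize(b[165:245,239:319],(400,400),interpolation=2);o[:400,400:]=cv2.resize(a[150:250,240:340],(400,400),interpolation=2)
o[400:,:280]=cv2.resize(b[80:420,:],(280,160));o[400:,300:513]=cv2.resize(a,(213,160))
cv2.imwrite('pics/m12.png',o)"
```

```text
t37.45 pos [ 531.8 -170.6  198.4] closeaxis -0.6 tilt [ 0. -0. -1.] F [ 0.8 -0.3  0.4] w 93.0 g 0.0 q [ 5. 27. 15. 97. -8. 57. 23.]
```

View pics/m12.png

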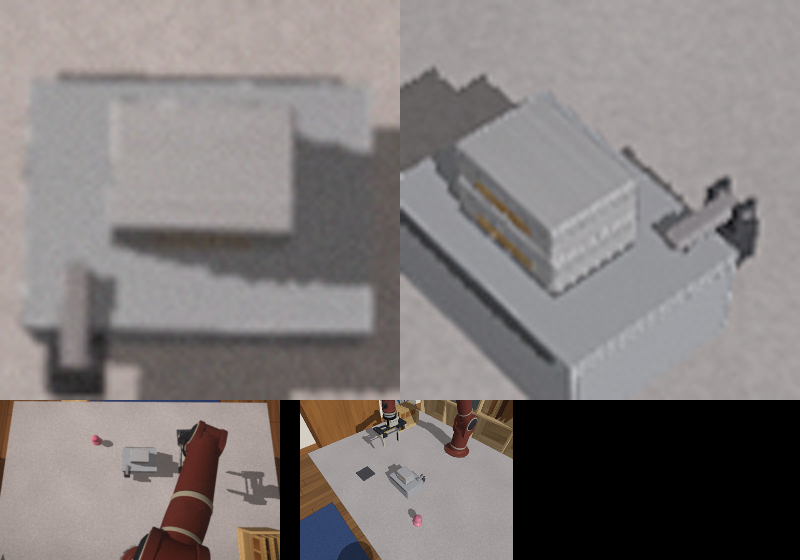

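The two tins form an aligned square column on the panel, with the lid shut and the clamp down. The toy and coaster haven't moved and the table is otherwise clear.

```bash
python3 -c "
from plant import robot
print(robot.hand_in())"
```

```text
the job is handed in; nothing more can be done
None
```

I handed the job in: all three jigsaw pieces are in the box, the lid is shut, the clamp is down, and both tins are stacked square on the panel, with the toy and coaster untouched; no verdict came back.

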